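Unpile a calligraphy set onto its stands

TASK

After class a calligraphy set was left in one pile: ink stone, seal-paste tin, ink stick and seal. Take the pile apart from the top, one piece at a time, and put each piece away flat on its own wooden stand: the seal in the small cloth-lined seal box, the ink stick along the ink bed between its raised ends, the tin in the round stand and the ink stone in its long rimmed tray. Lower the heavy ink stone in gently rather than dropping it, and leave the water dropper and the black ink bottle as they stand.

Things in the scene. Friction and masses are not known exactly. Their poses are not given: they have to be found in the camera images.
- oval_seal_center (a point): Stone seal, grey-green, 16 x 49 x 16 mm, lying on its side on top of the pile, along the ink stick or nearly. Point at its centre, 8 mm above its underside; its y axis is its 49 mm length, z up. About 50 g. Grasp across the 16 mm. Belongs in the seal box.
- black_stick_center (a point): Black ink stick with gold marking, 22 x 85 x 10 mm, lying flat across the lid of the paste tin, under the seal. Point at its centre, 5 mm above its underside; y axis along its 85 mm length, z up. About 40 g. Grasp across the 22 mm. Belongs on the ink bed.
- paste_tin_center (a point): Round red lidded tin of seal paste, 64 mm across, 22 mm high (with a small lip at its -x side, 69 mm in all along x), standing on the ink stone under the ink stick. Point on its axis, 11 mm above its underside; z up. The lid is fixed shut. About 70 g. Grasp across 64 mm along its y axis or nearly so. Belongs in the round stand.
- slate_stone_center (a point): Black slate ink stone, 68 x 118 x 15 mm, flat on the table, the bottom of the pile. Point at its centre, 7.5 mm above its underside; y axis along its 118 mm length, z up. About 0.3 kg. Grasp across the 68 mm. Belongs in the ink-stone tray, either way round.
- seal_box_floor (a point): Small open wooden seal box lined with grey cloth, 42 x 75 mm outside, fixed to the table. Its pocket is 30 x 63 mm; point at the centre of the pocket floor, 7 mm above the table; the rim is 5 mm higher than the floor. y axis along the 63 mm length, z up.
- ink_bed_top (a point): Ink bed: a small low wooden table, 44 x 112 mm, with a rolled-up edge at each end, fixed. Point at the centre of its flat top, 18 mm above the table; the end edges rise 5 mm above the top and are 97 mm apart along its y axis; its long sides are open. The stick lies along y, z up.
- paste_stand_floor (a point): Round turned dark wooden stand, 92 mm across, fixed. Point at the centre of its inner floor, 9 mm above the table; the rim is 5 mm higher than the floor and about 80 mm across inside. z up.
- stone_tray_floor (a point): Long dark wooden ink-stone tray with a low rim, 90 x 140 mm outside, fixed. Its pocket is 80 x 130 mm; point at the centre of the pocket floor, 9 mm above the table; the rim is 5 mm higher than the floor. y axis along the 130 mm length, z up.
- dropper_center (a point): White porcelain water dropper with a short spout, 55 x 69 x 34 mm, a loose bystander at the right rear; point 17 mm above its underside. Not to be moved.
- dark_bottle_center (a point): Black ink bottle with a red nozzle, 48 mm across and 128 mm high, standing loose on the felt mat at the left; point half-way up. Not to be moved.
There are look-alikes about, which are no part of the job. What is shaped like the part that bears paste_tin_center but yellow is not meant.

How it is judged (in metres and radians):
At the end, for the whole second after the job is handed in: Seal, stick, tin and stone each lie released, at rest and flat (0.1 rad) on the floor of their own stand, centred within 13 mm, height within 3 mm, the long ones along it (seal 0.4, stick 0.3, stone 0.2 rad, either way round); dropper and bottle upright, within 20 mm of where they stood (horizontal distance between oval_seal_center and seal_box_floor below 0.013 m and z of oval_seal_center in the frame of seal_box_floor between 0.005 and 0.011 m and angle between each of oval_seal_center, black_stick_center, paste_tin_center, slate_stone_center's own z axis and vertical below 0.1 rad and angle between the y axis of oval_seal_center and the y axis of seal_box_floor, either way round below 0.4 rad and horizontal distance between black_stick_center and ink_bed_top below 0.013 m and z of black_stick_center in the frame of ink_bed_top between 0.002 and 0.008 m and angle between the y axis of black_stick_center and the y axis of ink_bed_top, either way round below 0.3 rad and horizontal distance between paste_tin_center and paste_stand_floor below 0.013 m and z of paste_tin_center in the frame of paste_stand_floor between 0.008 and 0.014 m and horizontal distance between slate_stone_center and stone_tray_floor below 0.013 m and z of slate_stone_center in the frame of stone_tray_floor between 0.0045 and 0.0105 m and angle between the y axis of slate_stone_center and the y axis of stone_tray_floor, either way round below 0.2 rad and linear speed of each of oval_seal, black_stick, paste_tin, slate_stone below 0.02 m/s and distance of each of dropper_center, dark_bottle_center from where it was at the start of the episode below 0.02 m and angle between each of dropper_center, dark_bottle_center's own z axis and vertical below 0.15 rad); the robot touches nothing.
It fails at once if The tin or the stone was lifted or shifted with another piece still on it, or the stick with the seal on it ((height (world z) of black_stick_center above 0.065 m and distance between black_stick_center and oval_seal_center below 0.022 m) or (height (world z) of paste_tin_center above 0.05 m and distance between paste_tin_center and black_stick_center below 0.026 m) or (distance of slate_stone_center from where it was at the start of the episode above 0.03 m and distance between slate_stone_center and paste_tin_center below 0.045 m)).
It fails at once if The ink stone was dropped or slammed into its tray (over 0.5 m/s just above it) (distance between slate_stone_center and stone_tray_floor below 0.035 m and linear speed of slate_stone above 0.5 m/s).
It fails at once if The dropper or the bottle was knocked away or over (distance of any of dropper_center, dark_bottle_center from where it was at the start of the episode above 0.03 m or angle between any of dropper_center, dark_bottle_center's own z axis and vertical above 0.3 rad).
It also fails if it takes over 128 s, if anything falls off the work surface, if the arm or the gripper's body presses on something with over 40 N, if the wrist force passes 120 N, or if a joint passes its speed limit or range.

ROBOT

A 7-joint arm with a two-finger parallel gripper is mounted at the origin on a cart in front of the work surface, level with it; the furniture and walls round the work are solid. World frame = base frame: x ahead of the robot, y to its left, z up, the work surface at z = 0. Lengths are in mm, angles in rad, forces in N, time in s.
With the tool pointing down it reaches from about 400 to 850 mm from the base axis. Payload 10.4 kg.
Tool frame: the origin (TCP) lies at the very end of the fingers, on their centre line; the grasp point (between the pads) lies 19 mm behind it (arm.grasp_offset is the distance from the TCP to the grasp point, in mm); z points along the fingers, y is the direction in which the jaws open and shut (so a half turn about z gives the same grasp; the last joint's range is limited). The gripper opens to 87 mm and grips with 3 to 60 N. Pads are 19 mm wide; open, the fingers measure 117 mm over their backs; the gripper's body (75 mm by 190 mm) begins 51 mm behind the grasp point.
Start: joints at [1.282, 0.332, -0.065, 1.46, 0.022, 1.35, -0.088], TCP at [164.197, -603.068, 222.576] pointing down, gripper open.
Joint ranges: [-2.6, 2.6], [-0.5, 2.12], [-1.47, 1.34], [0.16, 2.42], [-1.27, 4.41], [0.06, 2.06], [-2.6, 2.6]. Speed limits (rad/s): [2.22, 2.22, 2.79, 2.79, 3.14, 3.14, 3.14].

INTERFACE

Orientations are given as a rotation vector (axis times angle).
In Python, from rig import arm gives the robot as it stands.
- The arm moves only by the tool send_rows, never from a script. Its argument "motion" is one flat list of numbers, 4 for each row, row after row: the shift along the tool's x, y, z in mm, then the turn about the tool's z in degrees. In form: [tx, ty, tz, spin, tx, ty, tz, spin, ...]. A call has exactly 8 rows; each row is the pose to reach, as a shift and turn from the pose commanded when the call began, along the tool's axes at that moment; what a row does not reach only later rows make up. A row lasts 1/12 s, in which the tool goes at most 41.7 mm and 7.16 degrees, less where a joint would pass 70% of its speed; a pose out of reach is approached as far as the arm can. A call with a gripper value outside its range is refused whole. "grip" is the opening, from 0 (shut) to 1 (fully open), set as the call begins (left out, the last holds). The fingers move at their own pace and stop on an object; "force" is the grip in N (left out, the last holds). Time passes only in rows, so rows that repeat a pose let the fingers close, or fill a call up. It gives the time, the measured TCP pose, the force and the opening at its end, in the units of the state.
- arm.read_state(): the state, without advancing time (a new reading comes with each control period).
- arm.capture(name): name is "scene" or "side" or "wrist"; returns the picture (400x640x3 uint8, red, green, blue); there is no depth.
- arm.camera_info(name): a dict with "mtx" (3x3 intrinsics, pixels), "view" (4x4, takes a point from world to camera coordinates); the wrist camera has in their place "mount" (4x4, takes a point from camera to tool coordinates, whose origin is the TCP and whose axes are the flange's). Camera axes: x right, y down, z forward; pixel columns grow to the right and rows downward; lengths in mm; the calibration is good to about 2 mm. The wrist camera is an equidistant fisheye: a pixel r from the principal point sees the ray r / f radians off the axis. A picture is of the moment at which its call begins: read the wrist's pose just before it. camera_info takes no time and is no camera call.
- arm.hand_in(): hands the job in, once; it reports no verdict.
Trained networks look in the newest picture that a camera, given by its name, has taken for a name from the list of things; names that differ only in an ending like _2 or _b are one class to them, and where a whole thing is asked for, a point or a joint stands for the part that bears it (a point fixed in the world has none). Each returns a list of dicts, best first, with "p" (0 to 1); they miss things now and then, are a little off and sometimes report something else, mostly with a low value. They report only what shows in the picture. A call takes as long as a camera call. They do not tell look-alikes from the thing itself.
- arm.outline_of(camera, name): "mask" (400x640 bool, what is visible of it) and "box" ([centre column, centre row, width, height] in pixels, round what is visible of it).
The state is a dict: "time": time; "joint_pos": joint angles; "dq": joint speeds; "joint_efforts": joint torques, N m; "eef_pos": TCP position; "orientation": TCP orientation; "wrist_force": force on the tool from outside, world axes, zero at the start; "torque": the same for the moment, N m; "width": finger opening in mm.
Only numpy, scipy, OpenCV 4.12 (cv2) and the standard library are available. Lean on these libraries where they do the work, as an engineer would, in place of code of your own. Each camera call takes 0.05 s, during which the arm holds its last target.

## Working session

There is one attempt and no reset: what is moved stays moved. The work goes in short steps, Python scripts to look and compute and a tool call to move; the robot and the scene stay as the last step left them, time stands still between calls to the robot, and variables do not carry over. Pictures are saved under pics/ and viewed, and the job is handed in when it is done.

Besides the shell and the picture viewer there is one more tool, called after "Request:" by a JSON object that holds its "name" and its "arguments", one argument or row to a line. send_rows: Moves the arm, as the interface text tells. Its arguments: {"type":"object","properties":{"motion":{"type":"array"},"grip":{"type":"number"},"force":{"type":"number"}},"required":["motion"]}

```bash
mkdir -p pics; ls; cat > h.py <<'E'
from rig import arm
import numpy as np, cv2
from scipy.spatial.transform import Rotation as R
def save(n,f):
    im=arm.capture(n); cv2.imwrite('pics/'+f,cv2.cvtColor(im,cv2.COLOR_RGB2BGR)); return im
E
python3 - <<'E'
from h import *
s=arm.read_state(); print(s)
for n in ("scene","side","wrist"):
    print(n,arm.camera_info(n)); save(n,n+'0.png')
E
```

```text
pics
{'time': 0.0, 'joint_pos': array([ 1.28237252,  0.3328547 , -0.0646941 ,  1.46095252,  0.02161998,
        1.34992892, -0.08852883]), 'dq': array([ 3.03441430e-04,  1.13425981e-03, -2.78335223e-05,  1.43612011e-03,
        3.14098366e-04, -7.83900206e-04, -9.98250709e-04]), 'joint_efforts': array([ 1.15544492e-03, -6.23262691e+01,  2.51689920e-02, -3.89891481e+01,
       -6.14356413e-02,  3.99582752e-02,  1.22980814e-04]), 'eef_pos': array([ 164.06739623, -602.6641503 ,  221.75932207]), 'orientation': array([-3.11247903e+00, -4.16124917e-01,  4.41802464e-04]), 'wrist_force': array([ 0.35766826,  0.6881062 , -0.51649278]), 'torque': array([-0.01673081,  0.05213018, -0.00337954]), 'width': 87.21731696023224}
scene {'mtx': array([[361.31902368,   0.        , 319.05871931],
       [  0.        , 361.31902368, 200.52199296],
       [  0.        ,   0.        ,   1.        ]]), 'view': array([[-7.12123578e-01, -7.02033952e-01,  5.32358390e-03,
         3.44727655e+02],
       [-4.85590087e-01,  4.87064213e-01, -7.25927490e-01,
         3.35116335e+02],
       [ 5.07032817e-01, -5.1953
[... 477 characters left out ...]
85e+02],
       [ 2.02220068e-01,  8.06225753e-01, -5.55973992e-01,
         1.07983836e+03],
       [ 0.00000000e+00,  0.00000000e+00,  0.00000000e+00,
         1.00000000e+00]])}
wrist {'mtx': array([[309.70691629,   0.        , 317.51426879],
       [  0.        , 309.70691629, 205.55869122],
       [  0.        ,   0.        ,   1.        ]]), 'mount': array([[ 1.56993193e-03, -9.55894831e-01, -2.93704966e-01,
         8.05773331e+01],
       [ 9.99998372e-01,  1.76198242e-03, -3.89303981e-04,
         6.60716011e-01],
       [ 8.89636650e-04, -2.93703877e-01,  9.55896041e-01,
        -1.62276663e+02],
       [ 0.00000000e+00,  0.00000000e+00,  0.00000000e+00,
         1.00000000e+00]])}
```

View pics/scene0.png

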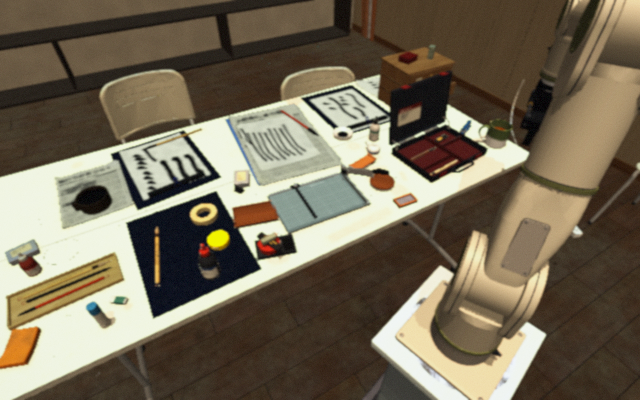

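View pics/side0.png

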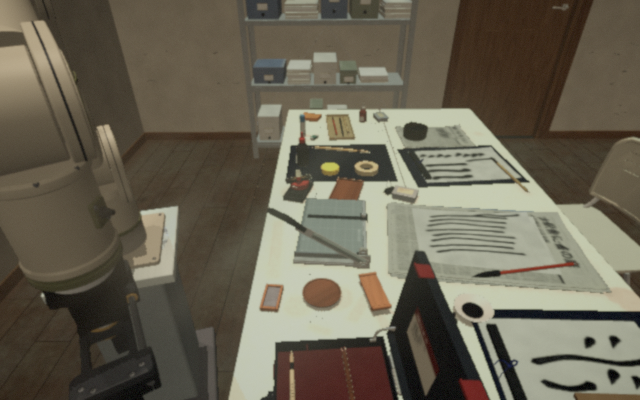

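View pics/wrist0.png

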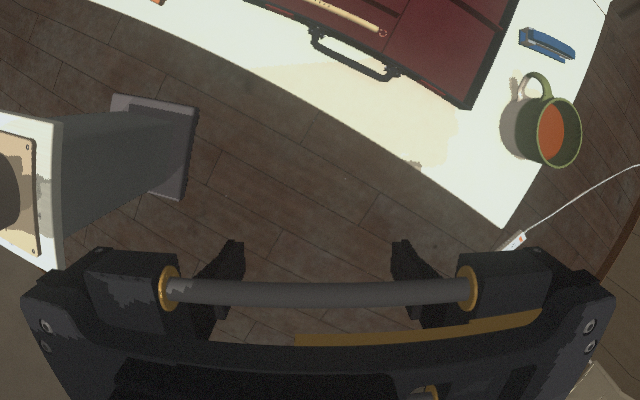

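The pile is at (275,245) in the scene view, with the bottle next to it at (208,260). The tray is at (256,214), the round stand at (382,182), the ink bed at (362,160) and the seal box at (405,200). The yellow tin is a decoy. Next I'll localise everything with the networks.

```bash
cat >> h.py <<'E'
names=dict(oval_seal_center=68,black_stick_center=42+0,paste_tin_center=26,slate_stone_center=7.5,seal_box_floor=12,ink_bed_top=18,paste_stand_floor=14,stone_tray_floor=14,dropper_center=17,dark_bottle_center=64)
def ray(cam,uv,pose=None):
    ci=arm.camera_info(cam);K=ci['mtx']; uv=np.atleast_2d(uv).astype(float)
    x=(uv[:,0]-K[0,2])/K[0,0]; y=(uv[:,1]-K[1,2])/K[1,1]
    if cam!='wrist':
        V=ci['view']; d=np.c_[x,y,np.ones(len(x))]; Rc=V[:3,:3].T; o=-Rc@V[:3,3]
    else:
        r=np.hypot(x,y)+1e-12; d=np.c_[np.sin(r)*x/r,np.sin(r)*y/r,np.cos(r)]
        p,rv=pose; M=ci['mount']; Rt=R.from_rotvec(rv).as_matrix(); Rc=Rt@M[:3,:3]; o=Rt@M[:3,3]+p
    return o,(Rc@d.T).T
def atz(cam,uv,z,pose=None):
    o,d=ray(cam,uv,pose); t=(z-o[2])/d[:,2]; return o+t[:,None]*d
def proj(cam,P,pose=None):
    ci=arm.camera_info(cam);K=ci['mtx'];P=np.atleast_2d(P)
    if cam!='wrist':
        V=ci['view'];c=P@V[:3,:3].T+V[:3,3];q=c[:,:2]/c[:,2:]
    else:
        p,rv=pose;M=ci['mount'];Rt=R.from_rotvec(rv).as_matrix()
        c=((P-p)@Rt-M[:3,3])@M[:3,:3]; h=np.hypot(c[:,0],c[:,1]); q=c[:,:2]/h[:,None]*np.arctan2(h,c[:,2])[:,None]
    return q*[K[0,0],K[1,1]]+[K[0,2],K[1,2]]
def pose():
    s=arm.read_state(); return s['eef_pos'],s['orientation']
E
python3 - <<'E'
from h import *
for cam in ('scene','side'):
    arm.capture(cam)
    for n,z in names.items():
        for o in arm.outline_of(cam,n)[:2]:
            b=np.array(o['box']); print(cam,n,round(o['p'],2),b.round(),atz(cam,b[:2],z)[0].round())
print(arm.read_state()['time'])
E
```

```text
scene oval_seal_center 0.49 [270. 240.  17.   7.] [520. 162.  68.]
scene black_stick_center 0.63 [270. 241.  26.  20.] [536. 151.  42.]
scene paste_tin_center 0.73 [270. 246.  23.  20.] [532. 155.  26.]
scene paste_tin_center 0.61 [220. 241.  27.  18.] [655. 249.  26.]
scene slate_stone_center 0.71 [275. 246.  44.  29.] [535. 137.   7.]
scene seal_box_floor 0.78 [404. 202.  26.  14.] [ 370. -293.   12.]
scene ink_bed_top 0.48 [365. 162.  27.  15.] [ 601. -367.   18.]
scene ink_bed_top 0.22 [259. 215.  49.  24.] [663.  95.  18.]
scene paste_stand_floor 0.52 [383. 182.  30.  13.] [ 482. -322.   14.]
scene stone_tray_floor 0.55 [255. 214.  46.  27.] [679. 100.  14.]
scene dark_bottle_center 0.87 [210. 262.  23.  38.] [576. 324.  64.]
side oval_seal_center 0.37 [298. 177.   7.  10.] [529. 115.  68.]
side paste_tin_center 0.63 [298. 187.  12.  10.] [531. 126.  26.]
side paste_tin_center 0.44 [328. 170.  18.  14.] [656. 208.  26.]
side slate_stone_center 0.67 [299. 191.  31.  22.] [534. 127.   8.]
side seal_box_floor 0.98 [271. 298.  22.  26.] [ 374. -319.   12.]
side ink_bed_top 0.77 [376. 293.  32.  36.] [ 607. -370.   18.]
side paste_stand_floor 0.64 [297. 187.  19.   9.] [532. 146.  14.]
side stone_tray_floor 0.93 [347. 189.  35.  25.] [688.  87.  14.]
side dark_bottle_center 0.84 [302. 151.  16.  34.] [586. 303.  64.]
side dark_bottle_center 0.43 [300. 185.  20.  13.] [526.  70.  64.]
1.25
```

```bash
cat >> h.py <<'E'
def shift(dest,z=None):
    "world dest -> tool shift"
    p,rv=pose(); d=np.array(dest)-p; return (R.from_rotvec(rv).inv().apply(d)).round(1)
def yaw():
    m=R.from_rotvec(arm.read_state()['orientation']).as_matrix(); return np.degrees(np.arctan2(m[1,:2],m[0,:2])).round(1)
E
python3 - <<'E'
from h import *
print(R.from_rotvec(arm.read_state()['orientation']).as_matrix().round(3))
print(atz('side',[[395,330],[390,380],[460,395],[425,260]],20).round(),atz('side',[[425,260]],200).round())
print('scene lid', atz('scene',[[392,140],[447,118]],20).round(), atz('scene',[[390,85],[450,72]],200).round())
print(shift([450,-380,330]),shift([570,-340,330]))
im=cv2.imread('pics/scene0.png'); cv2.imwrite('pics/sc_crop.png',cv2.resize(im[140:300,180:430],None,fx=3,fy=3,interpolation=cv2.INTER_CUBIC))
E
```

```text
[[ 0.965  0.263  0.   ]
 [ 0.263 -0.965 -0.   ]
 [ 0.     0.    -1.   ]]
[[ 606. -478.   20.]
 [ 552. -579.   20.]
 [ 660. -637.   20.]
 [ 766. -298.   20.]] [[ 646. -476.  200.]]
scene lid [[ 613. -555.   20.]
 [ 543. -869.   20.]] [[ 708. -628.  200.]
 [ 602. -907.  200.]]
[ 334.3 -140.1 -107.4] [ 460.6 -147.2 -107.4]
```

View pics/sc_crop.png

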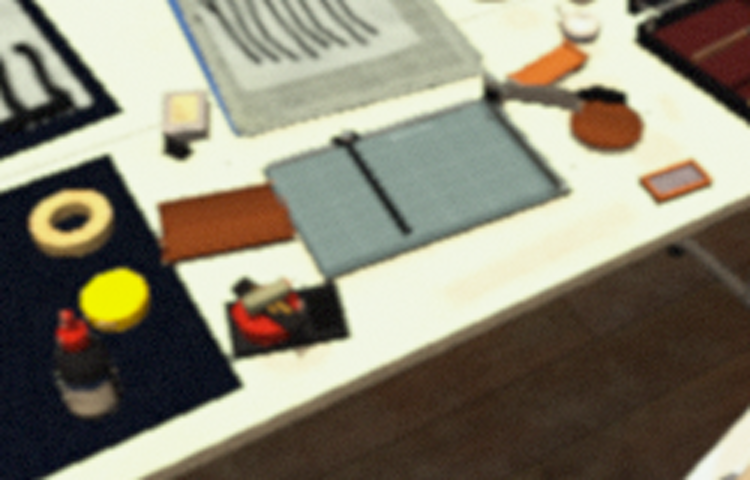

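```bash
cat >> h.py <<'E'
def tri(obs):
    A=np.zeros((3,3));b=np.zeros(3);L=[]
    for cam,uv,ps in obs:
        o,d=ray(cam,uv,ps);d=d[0]/np.linalg.norm(d[0]);L.append((o,d));P=np.eye(3)-np.outer(d,d);A+=P;b+=P@o
    x=np.linalg.solve(A,b); return x,[np.linalg.norm((np.eye(3)-np.outer(d,d))@(x-o)).round(1) for o,d in L]
E
python3 - <<'E'
from h import *
print('handle end',tri([('scene',[388,172],None),('side',[269,210],None)]))
print('pivot',tri([('scene',[342,168],None),('side',[367,263],None)]))
im=cv2.imread('pics/side0.png'); cv2.imwrite('pics/sd_crop.png',cv2.resize(im[160:320,240:430],None,fx=4,fy=3.7,interpolation=cv2.INTER_CUBIC))
E
```

```text
handle end (array([ 398.38515295, -204.72592506,  175.25526306]), [np.float64(0.2), np.float64(0.2)])
pivot (array([ 626.56383023, -269.93171807,   21.86194279]), [np.float64(5.0), np.float64(5.0)])
```

View pics/sd_crop.png

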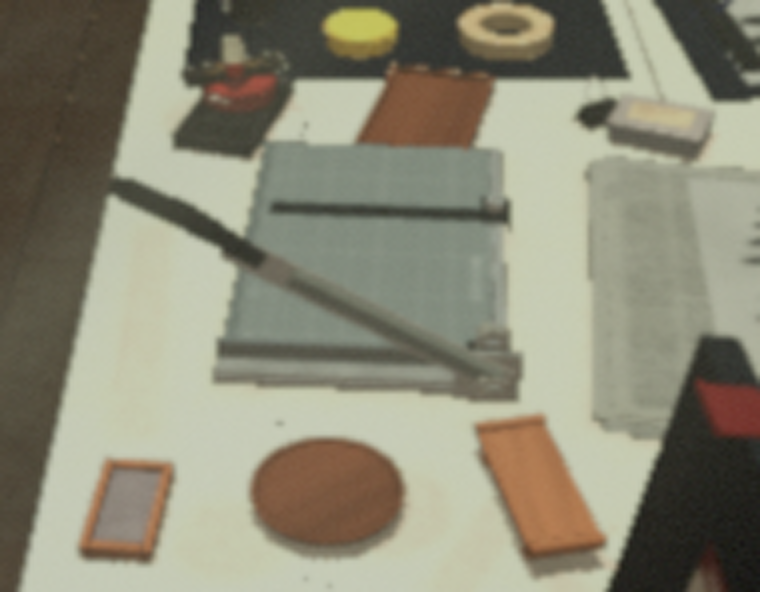

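Request:
{"name": "send_rows", "arguments": {
  "motion": [40, -20, -40, 0, 80, -35, -80, 0, 120, -50, -107, 0, 160, -65, -107, 0, 200, -80, -107, 0, 240, -95, -107, 0, 275, -110, -107, 0, 310, -125, -107, 0]
}}

```text
time: 1.92
eef_pos: [405.1, -420.4, 329.6]
orientation: [3.113, 0.416, 0.001]
wrist_force: [-0.5, -0.6, -0.1]
width: 87.0
```

```bash
python3 - <<'E'
from h import *
s=arm.read_state(); print(s['time'],s['eef_pos'],s['joint_pos'].round(2),s['dq'].round(2)); save('wrist','w1.png')
E
```

```text
1.9167 [ 405.11401893 -420.42993513  329.60653773] [ 0.93  0.22 -0.25  1.38  0.05  1.54 -0.62] [-0.61  0.11 -0.32 -0.13  0.09  0.04 -0.91]
```

View pics/w1.png

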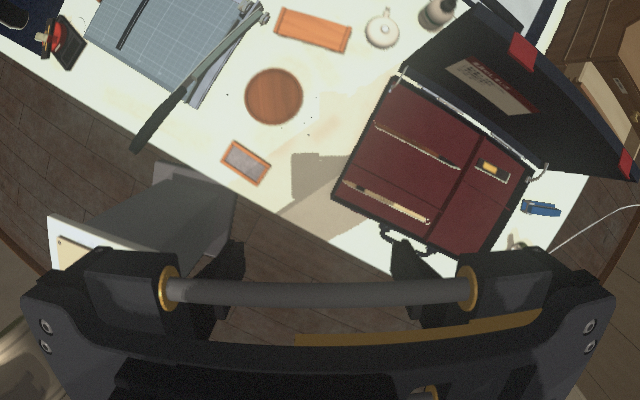

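Request:
{"name": "send_rows", "arguments": {
  "motion": [30, -30, 0, 0, 50, -50, 0, 0, 50, -50, 0, 0, 50, -50, 0, 0, 50, -50, 0, 0, 50, -50, 0, 0, 50, -50, 0, 0, 50, -50, 0, 0]
}}

```text
time: 2.63
eef_pos: [438.2, -361.3, 328.8]
orientation: [3.114, 0.414, -0.0]
wrist_force: [0.2, 0.4, -0.2]
width: 86.8
```

```bash
cat >> h.py <<'E'
def look(f,ns,wh=names):
    ps=pose(); im=save('wrist',f); np.save('pics/'+f[:-4]+'.npy',np.array(ps)); out={}
    for n in ns:
        for o in arm.outline_of('wrist',n)[:2]:
            m=o['mask'].astype(np.uint8); c,_=cv2.findContours(m,cv2.RETR_EXTERNAL,cv2.CHAIN_APPROX_NONE); c=max(c,key=cv2.contourArea)[:,0]
            P=atz('wrist',c,wh[n],ps)[:,:2].astype(np.float32); r=cv2.minAreaRect(P)
            b=cv2.boxPoints(r); e=[b[1]-b[0],b[2]-b[1]]; l=max(e,key=np.linalg.norm)
            print(n,round(o['p'],2),np.array(o['box']).round(),'ctr',np.round(r[0],1),'size',np.round(sorted(r[1]),1),'longaxis',round(float(np.degrees(np.arctan2(l[1],l[0]))%180),1))
            out.setdefault(n,[]).append(o)
    return ps,out
E
python3 - <<'E'
from h import *
ps,o=look('w2.png',['seal_box_floor','ink_bed_top','paste_stand_floor','dropper_center','stone_tray_floor','slate_stone_center'])
print(ps[0],yaw(),arm.read_state()['time'])
E
```

```text
seal_box_floor 0.9 [277. 193.  47.  42.] ctr [ 377.4 -309.3] size [45.4 77.5] longaxis 68.5
ink_bed_top 0.73 [346.  62.  81.  55.] ctr [ 607.8 -357.8] size [ 47.6 113.9] longaxis 86.7
paste_stand_floor 0.66 [73. 55. 20. 33.] ctr [543.9 147.2] size [44.4 64.8] longaxis 8.2
paste_stand_floor 0.64 [305. 128.  58.  57.] ctr [ 490.6 -327.1] size [87.2 88.5] longaxis 59.9
dropper_center 0.66 [413.  59.  38.  44.] ctr [ 640.6 -464.1] size [52.  65.7] longaxis 145.8
stone_tray_floor 0.78 [115.  11.  34.  19.] ctr [633.8  78.4] size [37.6 88. ] longaxis 89.4
slate_stone_center 0.85 [87. 59. 32. 57.] ctr [534.7 138.3] size [ 70.8 127.3] longaxis 58.9
[ 438.20758197 -361.29522738  328.79953006] [ 15.2 -74.8] 2.9833
```

View pics/w2.png

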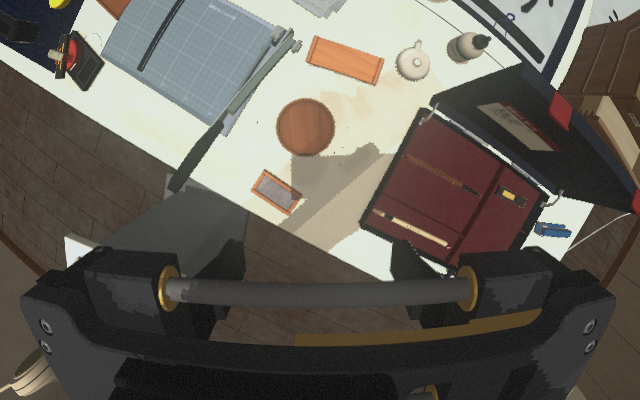

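```bash
python3 - <<'E'
from h import *
print(shift([560,-280,330]),shift([500,60,330]))
E
```

```text
[138.1 -45.8  -1.1] [ 169.4 -389.6   -1.1]
```

Request:
{"name": "send_rows", "arguments": {
  "motion": [35, -10, 0, 0, 70, -22, 0, 0, 105, -34, 0, 0, 138, -46, 0, 0, 138, -46, 0, 0, 138, -46, 0, 0, 138, -46, 0, 0, 138, -46, 0, 0]
}}

```text
time: 3.65
eef_pos: [559.1, -281.0, 329.0]
orientation: [3.114, 0.413, -0.0]
wrist_force: [1.0, 0.7, 0.1]
width: 86.8
```

```bash
python3 - <<'E'
from h import *
ps,o=look('w3.png',['seal_box_floor','ink_bed_top','paste_stand_floor','dropper_center','stone_tray_floor','slate_stone_center'])
print(ps[0],yaw(),arm.read_state()['time']); print(shift([500,60,330]))
E
```

```text
seal_box_floor 0.77 [306. 267.  48.  32.] ctr [ 379.5 -308. ] size [47.6 77.4] longaxis 70.0
ink_bed_top 0.9 [372. 152.  71.  53.] ctr [ 607.7 -358.8] size [ 44.1 113.8] longaxis 87.3
paste_stand_floor 0.63 [334. 213.  54.  52.] ctr [ 490.  -328.5] size [87.7 88.5] longaxis 105.0
dropper_center 0.95 [437. 148.  30.  40.] ctr [ 638.4 -458.2] size [52.9 56.4] longaxis 36.7
stone_tray_floor 0.9 [129.  50.  69.  81.] ctr [686.6  93.5] size [ 91.1 143.5] longaxis 60.3
stone_tray_floor 0.38 [ 80. 125.  13.  46.] ctr [556.  181.8] size [28.7 43.3] longaxis 11.1
slate_stone_center 0.87 [104. 125.  38.  65.] ctr [533.5 137. ] size [ 76.7 124.9] longaxis 58.6
[ 559.115383   -280.98894023  329.02485857] [ 15.2 -74.8] 4.0
[  31.5 -343.8   -1. ]
```

View pics/w3.png

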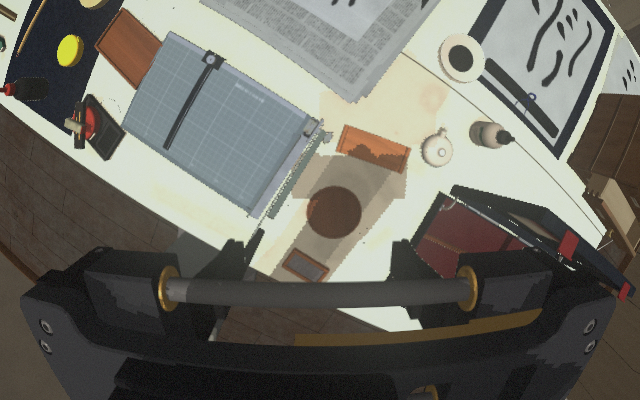

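Request:
{"name": "send_rows", "arguments": {
  "motion": [10, -40, 0, 0, 20, -80, 0, 0, 30, -120, 0, 0, 40, -160, 0, 0, 50, -200, 0, 0, 60, -240, 0, 0, 70, -280, 0, 0, 80, -320, 0, 0]
}}

```text
time: 4.67
eef_pos: [552.6, 51.8, 329.2]
orientation: [3.113, 0.416, 0.001]
wrist_force: [2.3, 0.1, -0.0]
width: 87.1
```

Request:
{"name": "send_rows", "arguments": {
  "motion": [5, -25, 20, 0, 15, -50, 40, 0, 20, -55, 60, 0, 20, -55, 60, 0, 20, -55, 60, 0, 20, -55, 60, 0, 20, -55, 60, 0, 20, -55, 60, 0]
}}

```text
time: 5.33
eef_pos: [558.5, 107.3, 270.2]
orientation: [3.114, 0.413, 0.003]
wrist_force: [-0.4, -0.2, 0.3]
width: 87.1
```

```bash
python3 - <<'E'
from h import *
ps,o=look('w4.png',['oval_seal_center','black_stick_center','paste_tin_center','slate_stone_center','stone_tray_floor','dark_bottle_center'])
print(ps[0],yaw(),arm.read_state()['time'],arm.read_state()['joint_pos'])
E
```

```text
oval_seal_center 0.63 [277. 185.  38.  25.] ctr [541.9 153.1] size [19.5 49.1] longaxis 81.7
black_stick_center 0.62 [281. 180.  28.  67.] ctr [560.9 155.9] size [24.2 39.1] longaxis 5.8
black_stick_center 0.6 [351.  87. 116. 117.] ctr [683.7  96.6] size [ 84.2 131.3] longaxis 59.7
paste_tin_center 0.86 [240.  68.  48.  48.] ctr [671.7 241.4] size [62.2 63.7] longaxis 83.9
paste_tin_center 0.61 [281. 179.  50.  45.] ctr [546.4 133.3] size [18.8 56.4] longaxis 14.6
slate_stone_center 0.62 [292. 180.  88.  87.] ctr [534.2 136.1] size [ 70.  120.5] longaxis 59.0
stone_tray_floor 0.92 [352.  84. 116. 116.] ctr [687.   95.2] size [ 91.9 139.3] longaxis 60.5
dark_bottle_center 0.77 [161. 116.  65.  38.] ctr [590.5 323.9] size [44.3 94.5] longaxis 100.8
[558.50179917 107.32244693 270.16585391] [ 15.2 -74.8] 5.6833 [ 0.24003996  0.23927406 -0.60722499  1.51768867  0.13723804  1.42736633
 -1.67855557]
```

View pics/w4.png

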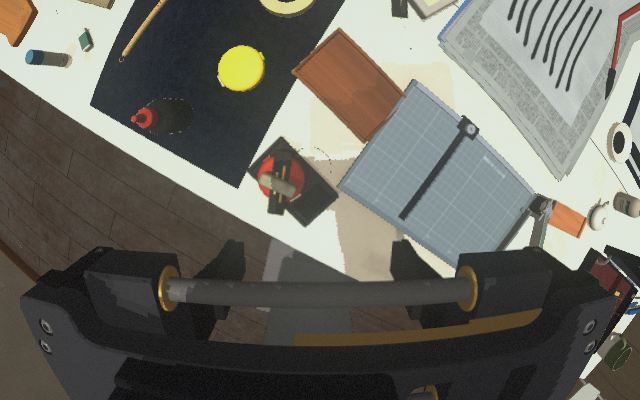

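```bash
python3 - <<'E'
from h import *
im=cv2.imread('pics/w4.png'); cv2.imwrite('pics/w4c.png',cv2.resize(im[125:235,230:350],None,fx=6,fy=5.4,interpolation=cv2.INTER_CUBIC))
E
```

```text
(no output)
```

View pics/w4c.png

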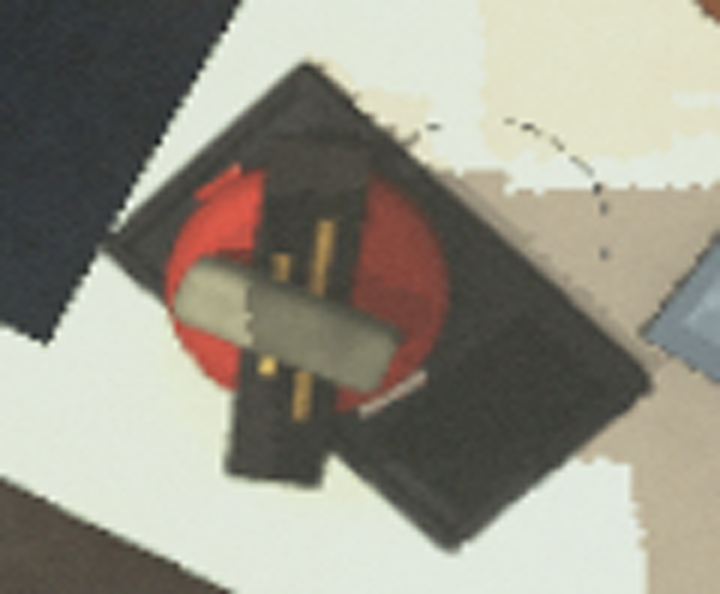

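```bash
cat > pile.py <<'E'
from h import *
def crop(pts,u0,v0,fx,fy): return np.array(pts)/[fx,fy]+[u0,v0]
def ang(a,b): d=b-a; return round(float(np.degrees(np.arctan2(d[1],d[0]))%180),1)
E
python3 - <<'E'
from pile import *
ps=np.load('pics/w4.npy')
C=lambda p,z: atz('wrist',crop(p,230,125,6,5.4),z,ps)[:,:2]
s=C([(175,295),(205,255),(365,390),(405,340)],60); print('seal',s.round(1),s.mean(0).round(1),ang((s[0]+s[1])/2,(s[2]+s[3])/2))
s=C([(263,150),(370,150),(228,470),(320,487)],47); print('stick',s.round(1),s.mean(0).round(1),ang((s[0]+s[1])/2,(s[2]+s[3])/2),np.linalg.norm((s[0]+s[1]-s[2]-s[3])/2))
s=C([(168,290),(450,290),(308,290),(215,180),(390,395)],37); print('tin',s.round(1),ang(s[3],s[4]))
s=C([(308,62),(650,385),(450,550),(105,245)],10); print('stone',s.round(1),s.mean(0).round(1),ang(s[0],s[1]))
E
```

```text
seal [[539.9 176.8]
 [550.6 172.8]
 [528.1 133. ]
 [541.9 127.9]] [540.1 152.6] 77.0
stick [[575.1 168.1]
 [580.7 146.3]
 [496.7 157.7]
 [497.9 137. ]] [537.6 152.3] 7.0 81.18128436753773
tin [[534.7 181.7]
 [550.7 121.5]
 [542.7 151.5]
 [563.8 177.6]
 [521.7 127.7]] 49.8
stone [[593.7 167.4]
 [532.6  69.1]
 [475.5 103.1]
 [535.8 202.7]] [534.4 135.6] 58.1
```

```bash
python3 - <<'E'
from h import *
a=np.load('pics/w2.npy');
print('handle',tri([('wrist',[176,186],a),('scene',[388,172],None),('side',[269,210],None)]))
for n in('scene','side'):
    im=cv2.cvtColor(arm.capture(n),cv2.COLOR_RGB2BGR); cv2.imwrite(f'pics/{n}5.png',im)
    c=proj(n,pose()[0])[0].astype(int); print(c)
    x0=max(c[0]-100,0);y0=max(c[1]-110,0)
    cv2.imwrite(f'pics/{n}5c.png',cv2.resize(im[y0:y0+140,x0:x0+190],None,fx=4,fy=4,interpolation=cv2.INTER_CUBIC))
E
```

```text
handle (array([ 399.84092899, -205.25374308,  174.26040336]), [np.float64(2.4), np.float64(1.1), np.float64(1.7)])
[269 170]
[305 116]
```

View pics/scene5c.png

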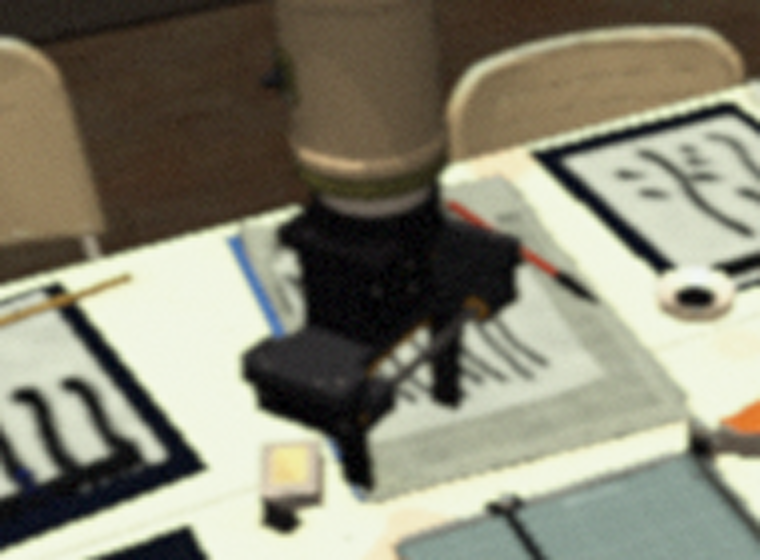

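View pics/side5c.png

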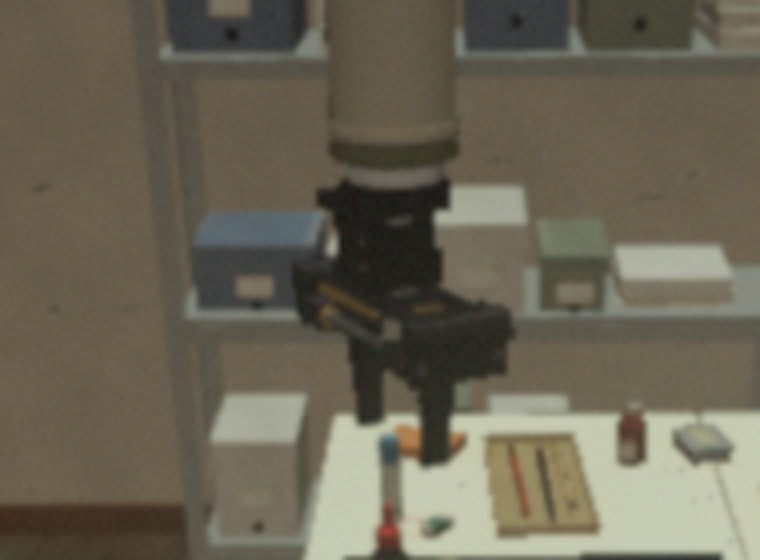

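```bash
python3 - <<'E'
from h import *
print(shift([545,140,160]))
E
```

```text
[ -4.1 -33.9 108.9]
```

Request:
{"name": "send_rows", "arguments": {
  "motion": [0, -10, 10, -7, 0, -20, 20, -14, 0, -30, 30, -21, -4, -34, 40, -28, -4, -34, 50, -35, -4, -34, 60, -42, -4, -34, 70, -49, -4, -34, 80, -56]
}}

```text
time: 6.45
eef_pos: [545.1, 140.2, 188.4]
orientation: [2.548, 1.837, 0.0]
wrist_force: [-0.3, -0.2, -0.0]
width: 86.9
```

Request:
{"name": "send_rows", "arguments": {
  "motion": [0, 0, 10, -6, 0, 0, 30, -6, 0, 0, 30, -6, 0, 0, 30, -6, 0, 0, 30, -6, 0, 0, 30, -6, 0, 0, 30, -6, 0, 0, 30, -6]
}}

```text
time: 7.12
eef_pos: [545.4, 140.2, 159.6]
orientation: [2.454, 1.96, 0.001]
wrist_force: [-0.1, 0.4, 0.6]
width: 87.0
```

```bash
python3 - <<'E'
from h import *
nn=dict(names); nn.update(oval_seal_center=60,black_stick_center=47,slate_stone_center=10)
ps,o=look('w6.png',['oval_seal_center','black_stick_center','slate_stone_center','paste_tin_center'],nn)
print(ps[0],yaw(),arm.read_state()['time'],arm.read_state()['joint_pos'])
E
```

```text
oval_seal_center 0.87 [307. 193.  20.  50.] ctr [538.8 152.9] size [17.2 49.8] longaxis 81.7
black_stick_center 0.64 [307. 188.  94.  44.] ctr [562.6 156.5] size [23.2 34.7] longaxis 5.2
slate_stone_center 0.55 [311. 193.  91. 124.] ctr [520.5 111.6] size [65.1 68.4] longaxis 149.2
paste_tin_center 0.67 [311. 184.  67.  65.] ctr [539.2 173. ] size [23.7 59.5] longaxis 5.4
paste_tin_center 0.56 [418.  69.  65.  61.] ctr [669.1 243.9] size [61.5 63.4] longaxis 167.3
[545.43745171 140.23603861 159.59610062] [ 77.2 -12.8] 7.3667 [ 0.29668674  0.33095735 -0.75158436  1.68050357  0.23832773  1.22425714
 -0.73241036]
```

View pics/w6.png

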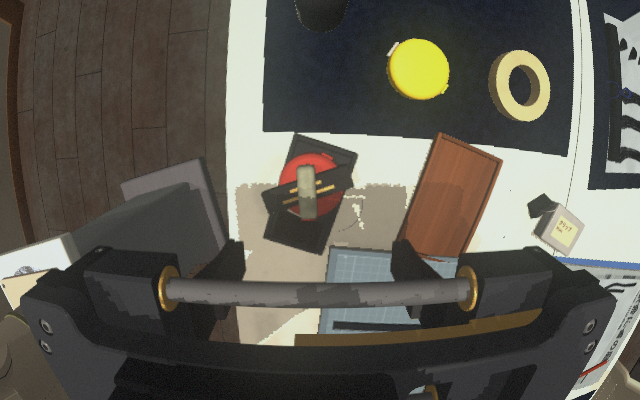

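```bash
python3 - <<'E'
from pile import *
a=np.load('pics/w4.npy');b=np.load('pics/w6.npy')
im=cv2.imread('pics/w6.png'); cv2.imwrite('pics/w6c.png',cv2.resize(im[125:260,255:365],None,fx=6,fy=4.4,interpolation=cv2.INTER_CUBIC))
u=crop([(287.5,320)],230,125,6,5.4)[0]
print(tri([('wrist',u,a),('wrist',[307,193],b)]))
print(shift([539.5,153,80]),shift([539.5,153,54]))
E
```

```text
(array([539.10723444, 153.01238321,  57.79686311]), [np.float64(0.3), np.float64(0.3)])
[11.3 -8.4 79. ] [ 11.3  -8.4 105. ]
```

View pics/w6c.png

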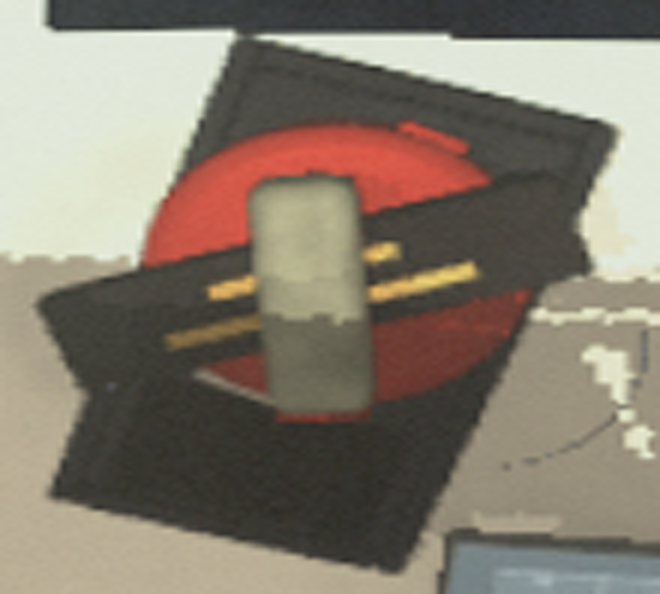

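Request:
{"name": "send_rows", "arguments": {
  "motion": [11, -8, 20, -3, 11, -8, 45, -3, 11, -8, 65, -3, 11, -8, 80, -3, 11, -8, 92, -3, 11, -8, 100, -3, 11, -8, 105, -3, 11, -8, 105, -3],
  "grip": 0.5
}}

```text
time: 8.03
eef_pos: [539.5, 152.5, 53.3]
orientation: [-2.402, -2.024, 0.001]
wrist_force: [0.7, 0.2, -0.6]
width: 46.0
```

```bash
python3 - <<'E'
from h import *
s=arm.read_state();print(s['eef_pos'],s['wrist_force'],s['width'])
save('wrist','w7.png')
E
```

```text
[539.5304092  152.53396468  53.29905468] [ 0.68070372  0.15691074 -0.5870709 ] 45.98245390727562
```

View pics/w7.png

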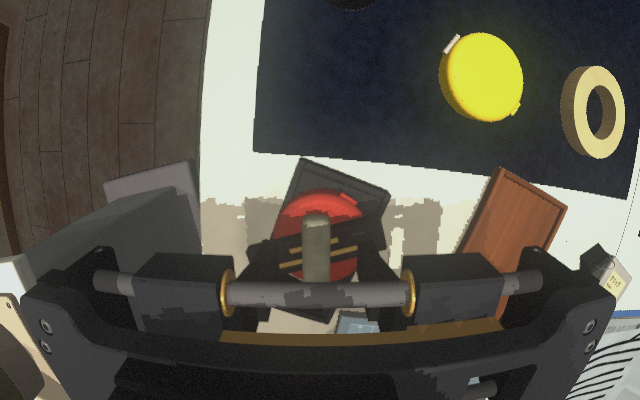

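Request:
{"name": "send_rows", "arguments": {
  "motion": [0, 0, 0, 0, 0, 0, 0, 0, 0, 0, 0, 0, 0, 0, 0, 0, 0, 0, 0, 0, 0, 0, 0, 0, 0, 0, 0, 0, 0, 0, 0, 0],
  "grip": 0,
  "force": 20
}}

```text
time: 8.75
eef_pos: [539.8, 152.6, 54.0]
orientation: [2.402, 2.024, 0.0]
wrist_force: [-0.4, -0.6, 2.1]
width: 16.1
```

Request:
{"name": "send_rows", "arguments": {
  "motion": [0, 0, -5, 0, 0, 0, -12, 0, 0, 0, -25, 0, 0, 0, -45, 0, 0, 0, -80, 0, 0, 0, -120, 0, 0, 0, -160, 0, 0, 0, -200, 0]
}}

```text
time: 9.42
eef_pos: [539.1, 152.9, 257.1]
orientation: [2.401, 2.025, 0.001]
wrist_force: [1.2, -0.8, -1.1]
width: 16.1
```

```bash
python3 - <<'E'
from h import *
s=arm.read_state();print(s['eef_pos'],s['wrist_force'],s['width'],yaw())
nn=dict(names); nn.update(black_stick_center=47)
ps,o=look('w8.png',['black_stick_center','paste_tin_center'],nn)
print(shift([378,-309,330]))
E
```

```text
[539.14729866 152.88093842 257.14930748] [ 1.17376276 -0.76379075 -1.14011056] 16.068287591018194 [80.3 -9.7]
black_stick_center 0.59 [314. 177.  72.  31.] ctr [538.3 154. ] size [25.1 84.3] longaxis 6.1
paste_tin_center 0.56 [405.  91.  48.  49.] ctr [669.7 244.5] size [61.8 63.6] longaxis 171.4
[-483.4  -81.8  -73.3]
```

View pics/w8.png

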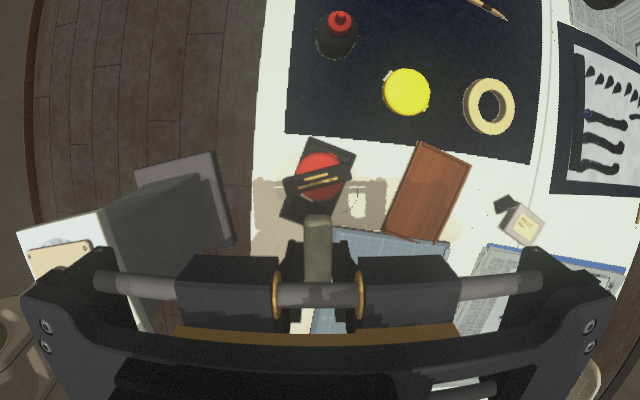

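Request:
{"name": "send_rows", "arguments": {
  "motion": [-35, -6, -15, 0, -73, -12, -25, 0, -111, -19, -30, 0, -149, -25, -30, 2, -187, -31, -30, 4, -225, -37, -30, 6, -263, -44, -30, 8, -300, -50, -30, 11]
}}

```text
time: 10.23
eef_pos: [437.9, -136.1, 283.6]
orientation: [-2.587, -1.782, 0.001]
wrist_force: [0.9, -0.5, 0.0]
width: 15.8
```

```bash
python3 - <<'E'
from h import *
print(arm.read_state()['eef_pos'],yaw(),arm.read_state()['joint_pos'].round(2)); print(shift([378,-309,280]))
E
```

```text
[ 437.90290078 -136.07187416  283.56176994] [ 69.1 -20.9] [ 0.76 -0.04 -0.53  1.75 -0.02  1.43 -0.14]
[-182.9    5.6    3.6]
```

Request:
{"name": "send_rows", "arguments": {
  "motion": [-35, 1, 0, 0, -73, 2, 0, 0, -111, 3, 0, 0, -149, 5, 0, 0, -181, 6, 0, 0, -181, 6, 30, 0, -181, 6, 60, 0, -181, 6, 70, 0]
}}

```text
time: 10.9
eef_pos: [378.8, -304.9, 209.6]
orientation: [-2.581, -1.78, 0.002]
wrist_force: [-0.3, 0.2, -1.8]
width: 15.7
```

```bash
python3 - <<'E'
from h import *
nn=dict(names); nn.update(oval_seal_center=200)
ps,o=look('w9.png',['seal_box_floor','paste_stand_floor','ink_bed_top'],nn)
print(ps[0],yaw(),arm.read_state()['time'])
E
```

```text
seal_box_floor 0.64 [319. 184.  32.  63.] ctr [ 376.7 -307.6] size [41.7 77.4] longaxis 70.1
paste_stand_floor 0.78 [412. 167.  66.  69.] ctr [ 490.7 -327.4] size [88.9 89.1] longaxis 71.7
ink_bed_top 0.78 [496. 162.  44.  90.] ctr [ 605.  -358.5] size [ 54.2 113.7] longaxis 86.9
[ 378.79007232 -304.90021908  209.58333701] [ 69.3 -20.7] 11.1
```

View pics/w9.png

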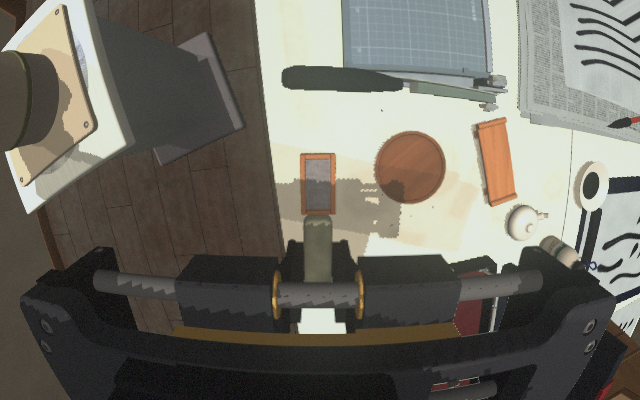

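```bash
python3 - <<'E'
from h import *
print(arm.read_state()['eef_pos'],shift([377.4,-308,14.5]))
E
```

```text
[ 381.4871292  -305.72007653  215.07440662] [ -3.5  -3.2 200.6]
```

Request:
{"name": "send_rows", "arguments": {
  "motion": [-3, -3, 35, 0, -3, -3, 70, 0, -3, -3, 105, 0, -3, -3, 140, 0, -3, -3, 160, 0, -3, -3, 170, 0, -3, -3, 175, 0, -3, -3, 175, 0]
}}

```text
time: 11.77
eef_pos: [377.9, -308.0, 39.7]
orientation: [2.585, 1.784, 0.001]
wrist_force: [-0.7, 0.3, -0.6]
width: 15.6
```

```bash
python3 - <<'E'
from h import *
save('wrist','w10.png');print(arm.read_state()['eef_pos'],arm.read_state()['wrist_force'],shift([377.4,-308,14.5]))
E
```

```text
[ 378.17249219 -308.30069198   40.35570849] [ 0.06506957 -0.66508953 -0.06265856] [ 0.  -0.9 25.9]
```

View pics/w10.png

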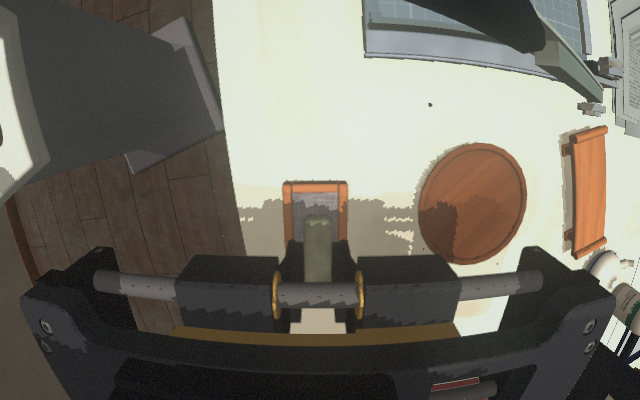

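Request:
{"name": "send_rows", "arguments": {
  "motion": [0, -1, 8, 0, 0, -1, 15, 0, 0, -1, 20, 0, 0, -1, 23, 0, 0, -1, 25, 0, 0, -1, 26, 0, 0, -1, 26, 0, 0, -1, 26, 0]
}}

```text
time: 12.48
eef_pos: [375.8, -307.1, 13.6]
orientation: [-2.585, -1.784, 0.001]
wrist_force: [-5.4, 4.8, 14.0]
width: 15.8
```

```bash
python3 - <<'E'
from h import *
save('wrist','w11.png');print(arm.read_state()['eef_pos'],arm.read_state()['wrist_force'],shift([377.4,-308,14.5]))
E
```

```text
[ 375.80235077 -307.0813423    13.61323826] [-5.74206238  4.20896361 13.81331961] [-0.3  1.8 -0.9]
```

View pics/w11.png

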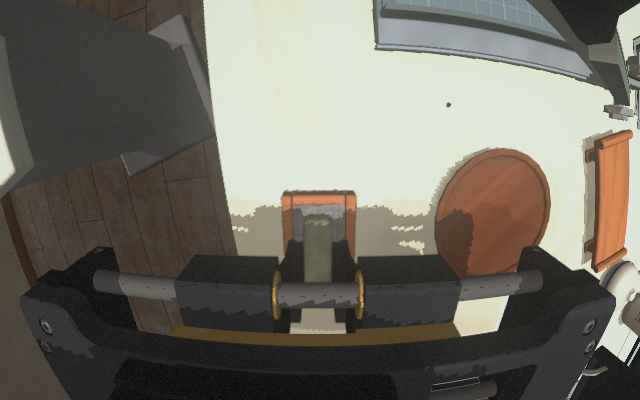

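Request:
{"name": "send_rows", "arguments": {
  "motion": [0, 1, -1, 0, 0, 1, -1, 0, 0, 1, -1, 0, 0, 1, -1, 0, 0, 1, -1, 0, 0, 1, -1, 0, 0, 1, -1, 0, 0, 1, -1, 0],
  "grip": 0.4
}}

```text
time: 13.2
eef_pos: [377.1, -307.7, 13.9]
orientation: [2.585, 1.785, -0.0]
wrist_force: [0.0, 0.3, 1.3]
width: 34.9
```

Request:
{"name": "send_rows", "arguments": {
  "motion": [0, 0, -5, 0, 0, 0, -15, 0, 0, 0, -30, 0, 0, 0, -60, 0, 0, 0, -100, 0, 0, 0, -140, 0, 0, 0, -180, 0, 0, 0, -220, 0]
}}

```text
time: 13.87
eef_pos: [376.8, -307.2, 237.1]
orientation: [2.584, 1.784, 0.001]
wrist_force: [1.5, -1.9, 0.3]
width: 34.8
```

```bash
python3 - <<'E'
from h import *
nn=dict(names); nn.update(oval_seal_center=20)
ps,o=look('w12.png',['seal_box_floor','oval_seal_center'],nn)
print(ps[0],yaw(),arm.read_state()['time'],arm.read_state()['wrist_force'])
print(shift([538.3,154,300]))
E
```

```text
seal_box_floor 0.77 [318. 178.  29.  55.] ctr [ 376.2 -307.7] size [41.2 74.9] longaxis 70.0
oval_seal_center 0.6 [318. 177.  11.  38.] ctr [ 376.8 -306.4] size [15.  51.2] longaxis 69.1
oval_seal_center 0.32 [516. 216.  43.  35.] ctr [ 638.9 -463. ] size [52.  75.1] longaxis 145.5
[ 376.80009879 -307.1808027   237.11088033] [ 69.2 -20.8] 14.0167 [-0.31336778 -0.01790635 -0.36862653]
[488.9 -14.1 -63.1]
```

View pics/w12.png

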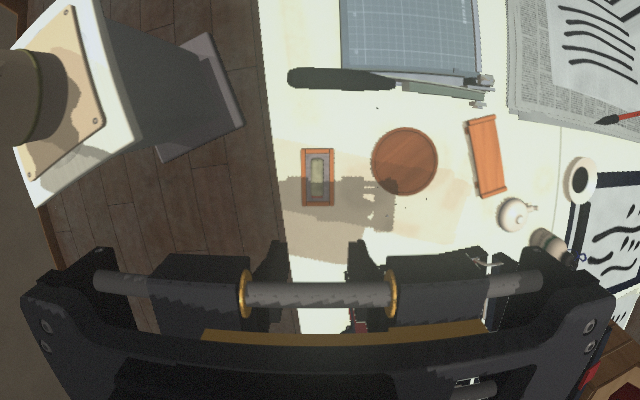

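Request:
{"name": "send_rows", "arguments": {
  "motion": [38, -1, -35, 0, 76, -2, -60, 0, 116, -3, -63, 0, 156, -4, -63, 0, 196, -5, -63, 7, 236, -6, -63, 14, 276, -7, -63, 21, 316, -8, -63, 28]
}}

```text
time: 14.68
eef_pos: [472.3, -34.6, 296.5]
orientation: [2.903, 1.201, -0.002]
wrist_force: [0.7, -0.5, -0.7]
width: 34.8
```

```bash
python3 - <<'E'
from h import *
print(arm.read_state()['eef_pos'],yaw()); print(shift([545,145,180]))
E
```

```text
[472.29238988 -34.56255759 296.5035919 ] [ 45. -45.]
[178.4 -75.6 116.3]
```

Request:
{"name": "send_rows", "arguments": {
  "motion": [35, -15, 0, 7, 71, -30, 0, 14, 106, -45, 25, 21, 142, -60, 50, 28, 178, -75, 80, 35, 178, -75, 110, 35, 178, -75, 116, 35, 178, -75, 116, 35]
}}

```text
time: 15.35
eef_pos: [541.4, 145.2, 174.6]
orientation: [-3.128, -0.287, 0.014]
wrist_force: [-0.8, -0.2, -0.8]
width: 34.9
```

```bash
python3 - <<'E'
from h import *
nn=dict(names); nn.update(black_stick_center=47,paste_tin_center=37)
ps,o=look('w13.png',['black_stick_center','paste_tin_center'],nn)
print(ps[0],yaw(),arm.read_state()['time'],arm.read_state()['joint_pos'].round(2))
im=cv2.imread('pics/w13.png'); cv2.imwrite('pics/w13c.png',cv2.resize(im[100:300,200:420],None,fx=3.6,fy=3,interpolation=cv2.INTER_CUBIC))
E
```

```text
black_stick_center 0.89 [308. 195.  31.  82.] ctr [538.8 152.9] size [22.6 85.5] longaxis 5.3
paste_tin_center 0.92 [309. 189.  63.  57.] ctr [545.6 133.1] size [19.3 55.2] longaxis 7.6
paste_tin_center 0.77 [246.  50.  63.  56.] ctr [669.4 239. ] size [59.1 60.5] longaxis 77.0
[541.37507992 145.15925708 174.64711239] [ 10.3 -79.7] 15.5 [ 0.31  0.32 -0.77  1.65  0.23  1.27 -1.9 ]
```

View pics/w13c.png

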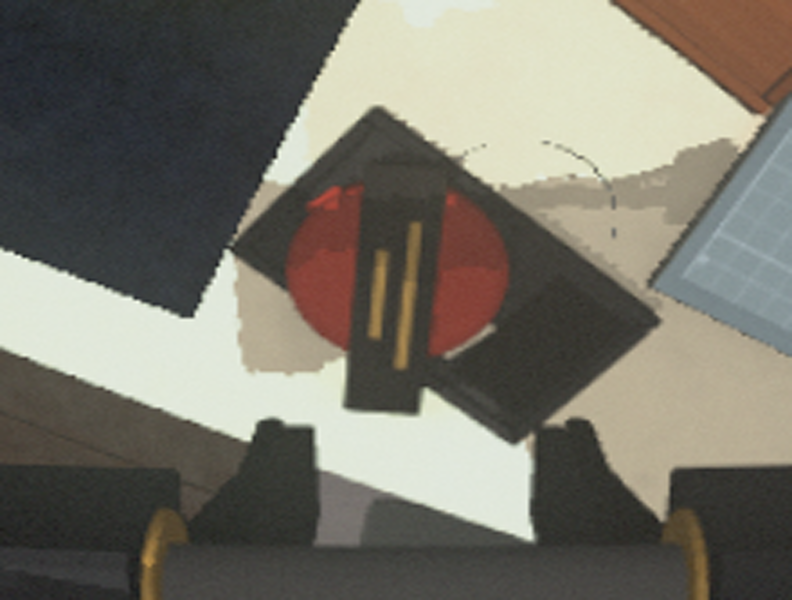

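```bash
python3 - <<'E'
from h import *
print(arm.read_state()['eef_pos'],yaw()); print(shift([538.7,153,40.5]))
E
```

```text
[544.62224288 142.16635226 181.25963536] [ 10.3 -79.7]
[ -3.8 -11.8 140.8]
```

Request:
{"name": "send_rows", "arguments": {
  "motion": [-2, -6, 30, 2, -4, -12, 60, 5, -4, -12, 90, 5, -4, -12, 110, 5, -4, -12, 120, 5, -4, -12, 125, 5, -4, -12, 125, 5, -4, -12, 125, 5],
  "grip": 0.5
}}

```text
time: 16.17
eef_pos: [539.8, 153.6, 57.5]
orientation: [3.138, 0.142, 0.003]
wrist_force: [0.7, -1.0, 0.4]
width: 43.6
```

```bash
python3 - <<'E'
from h import *
save('wrist','w14.png');s=arm.read_state();print(s['eef_pos'],yaw(),s['width']); print(shift([538.7,153,40.5]))
E
```

```text
[539.80500645 153.76328131  57.556124  ] [  5.2 -84.8] 43.76254172093822
[-1.2  0.7 17.1]
```

View pics/w14.png

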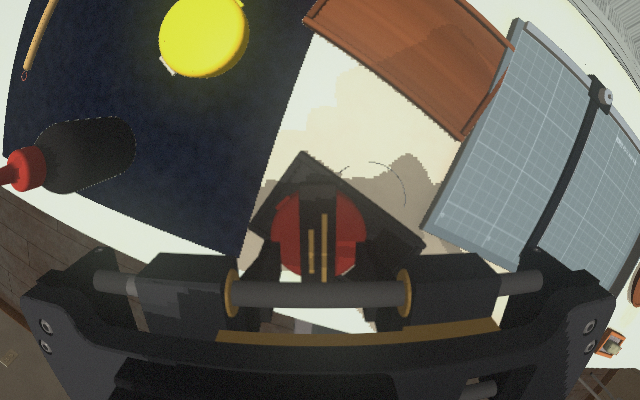

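Request:
{"name": "send_rows", "arguments": {
  "motion": [-1, 1, 6, 0, -1, 1, 11, 0, -1, 1, 15, 0, -1, 1, 17, 0, -1, 1, 17, 0, -1, 1, 17, 0, -1, 1, 17, 0, -1, 1, 17, 0]
}}

```text
time: 16.88
eef_pos: [537.8, 152.7, 39.0]
orientation: [3.138, 0.144, 0.0]
wrist_force: [-0.7, 0.1, -0.8]
width: 43.7
```

Request:
{"name": "send_rows", "arguments": {
  "motion": [0, 0, 0, 0, 0, 0, 0, 0, 0, 0, 0, 0, 0, 0, 0, 0, 0, 0, 0, 0, 0, 0, 0, 0, 0, 0, 0, 0, 0, 0, 0, 0],
  "grip": 0,
  "force": 20
}}

```text
time: 17.55
eef_pos: [537.8, 152.6, 38.8]
orientation: [3.138, 0.144, -0.0]
wrist_force: [0.3, -0.0, 0.5]
width: 21.6
```

Request:
{"name": "send_rows", "arguments": {
  "motion": [0, 0, -5, 0, 0, 0, -12, 0, 0, 0, -25, 0, 0, 0, -50, 0, 0, 0, -90, 0, 0, 0, -130, 0, 0, 0, -170, -5, 0, 0, -210, -10]
}}

```text
time: 18.22
eef_pos: [537.2, 153.0, 252.2]
orientation: [3.113, 0.423, 0.002]
wrist_force: [0.3, 0.6, 0.3]
width: 21.6
```

```bash
python3 - <<'E'
from h import *
nn=dict(names); nn.update(paste_tin_center=37,slate_stone_center=12)
ps,o=look('w15.png',['paste_tin_center','slate_stone_center','black_stick_center'],nn)
s=arm.read_state();print(s['eef_pos'],yaw(),s['width']); print(shift([607,-358,290]))
im=cv2.imread('pics/w15.png'); cv2.imwrite('pics/w15c.png',cv2.resize(im[100:280,210:410],None,fx=3.9,fy=3.3,interpolation=cv2.INTER_CUBIC))
E
```

```text
paste_tin_center 0.87 [318. 168.  50.  35.] ctr [550.9 154.9] size [46.6 63.5] longaxis 105.6
paste_tin_center 0.87 [276.  56.  53.  49.] ctr [670.  241.5] size [59.  61.4] longaxis 9.6
slate_stone_center 0.81 [327. 178.  91.  93.] ctr [535.9 136.5] size [ 67.5 119.2] longaxis 60.6
black_stick_center 0.62 [317. 253.  42. 135.] ctr [464.1 132. ] size [ 53.9 138. ] longaxis 15.6
[538.13068246 153.00557618 250.68565612] [ 15.2 -74.8] 21.721557975472933
[-67.5 511.2 -39.1]
```

View pics/w15c.png

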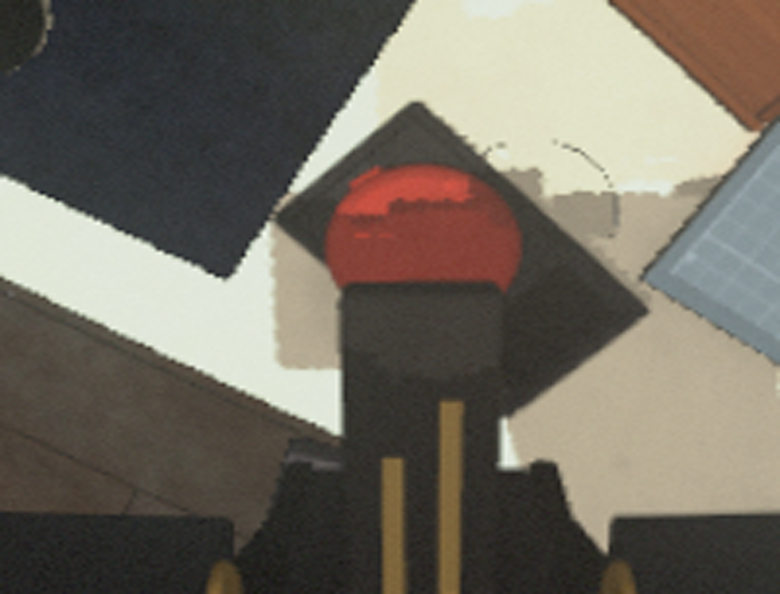

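Request:
{"name": "send_rows", "arguments": {
  "motion": [-5, 38, -20, 0, -10, 76, -39, 0, -15, 115, -39, -7, -21, 155, -39, -14, -26, 195, -39, -21, -31, 235, -39, -28, -36, 275, -39, -35, -41, 315, -39, -42]
}}

```text
time: 19.08
eef_pos: [579.7, -160.2, 286.8]
orientation: [-2.765, -1.49, 0.003]
wrist_force: [0.7, -0.1, -0.7]
width: 21.7
```

```bash
python3 - <<'E'
from h import *
s=arm.read_state();print(s['eef_pos'],yaw(),s['width']); print(shift([607,-358,220]))
E
```

```text
[ 579.68257202 -160.15895046  286.79504082] [ 56.6 -33.4] 21.677917798724007
[-150.1  131.8   66.7]
```

Request:
{"name": "send_rows", "arguments": {
  "motion": [-28, 25, 0, -7, -56, 50, 0, -14, -84, 75, 0, -21, -112, 100, 0, -28, -135, 120, 20, -30, -150, 132, 40, -30, -150, 132, 66, -30, -150, 132, 66, -30]
}}

```text
time: 19.75
eef_pos: [604.1, -357.0, 214.4]
orientation: [-2.287, -2.14, 0.006]
wrist_force: [-0.3, 1.2, -1.2]
width: 21.7
```

```bash
python3 - <<'E'
from h import *
nn=dict(names); nn['ink_bed_top']=18
ps,o=look('w16.png',['ink_bed_top','paste_stand_floor','seal_box_floor'],nn)
s=arm.read_state();print(s['eef_pos'],yaw(),s['width']); print(shift([607,-358.5,60]))
E
```

```text
ink_bed_top 0.93 [323. 163.  34.  55.] ctr [ 608.5 -332.7] size [43.9 60.7] longaxis 86.5
paste_stand_floor 0.85 [228. 162.  66.  70.] ctr [ 491.7 -327.2] size [88.6 89.1] longaxis 176.1
paste_stand_floor 0.66 [356. 251.  32.  27.] ctr [ 653.3 -451.3] size [16.8 38.9] longaxis 116.8
seal_box_floor 0.61 [150. 160.  31.  58.] ctr [ 379.9 -308.3] size [47.8 77. ] longaxis 70.2
[ 607.78257294 -355.27592158  223.69024906] [86.4 -3.6] 21.381435113999956
[ -3.2  -0.8 163.7]
```

View pics/w16.png

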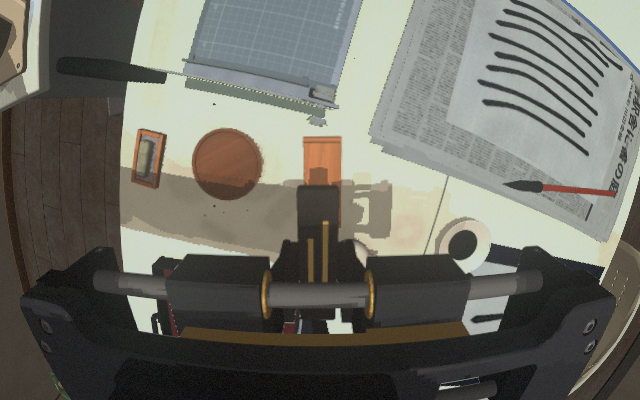

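Request:
{"name": "send_rows", "arguments": {
  "motion": [-2, 0, 35, 0, -4, 0, 70, 0, -4, 0, 105, 0, -4, 0, 140, 0, -4, 0, 155, 0, -4, 0, 164, 0, -4, 0, 164, 0, -4, 0, 164, 0]
}}

```text
time: 20.62
eef_pos: [608.0, -360.6, 60.2]
orientation: [2.29, 2.147, 0.001]
wrist_force: [-0.4, -1.0, -1.2]
width: 21.7
```

```bash
python3 - <<'E'
from h import *
nn=dict(names); nn['ink_bed_top']=20
ps,o=look('w17.png',['ink_bed_top'],nn)
s=arm.read_state();print(s['eef_pos'],yaw(),s['width'],s['wrist_force']); print(shift([608.2,-359.3,20.5]))
E
```

```text
ink_bed_top 0.96 [317. 195.  65.  98.] ctr [ 608.8 -336.1] size [43.8 67.4] longaxis 86.8
[ 608.27188989 -360.9011459    60.74557263] [86.3 -3.7] 21.656075761282956 [ 0.45742061 -0.603567   -0.58605646]
[ 1.7 -0.3 40.2]
```

View pics/w17.png

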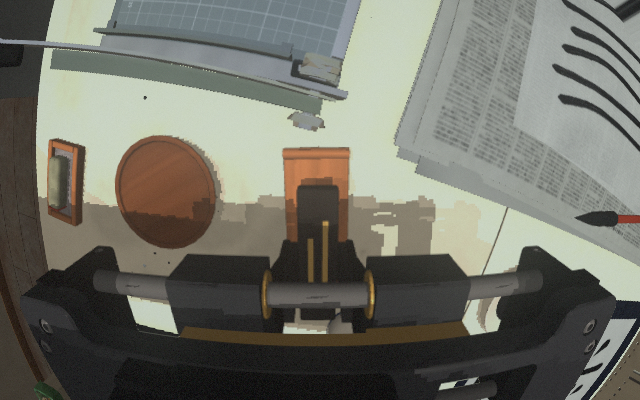

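Request:
{"name": "send_rows", "arguments": {
  "motion": [1, 0, 12, 0, 2, 0, 22, 0, 2, 0, 30, 0, 2, 0, 35, 0, 2, 0, 37, 0, 2, 0, 37, 0, 2, 0, 37, 0, 2, 0, 37, 0]
}}

```text
time: 21.38
eef_pos: [607.1, -358.6, 21.0]
orientation: [2.292, 2.148, -0.0]
wrist_force: [0.4, -0.2, -0.4]
width: 21.5
```

```bash
python3 - <<'E'
from h import *
save('wrist','w18.png')
s=arm.read_state();print(s['eef_pos'],yaw(),s['width'],s['wrist_force']); print(shift([608.2,-359.3,20.]))
E
```

```text
[ 607.02528446 -358.65394031   21.03037133] [86.3 -3.7] 21.772377302536917 [ 0.46844111  0.07199161 -1.30342172]
[-0.6  1.2  1. ]
```

View pics/w18.png

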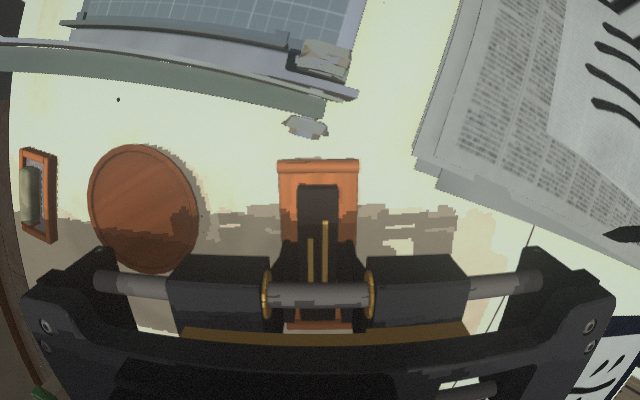

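Request:
{"name": "send_rows", "arguments": {
  "motion": [-1, 1, 1, 0, -1, 1, 1, 0, -1, 1, 1, 0, -1, 1, 1, 0, -1, 1, 1, 0, -1, 1, 1, 0, -1, 1, 1, 0, -1, 1, 1, 0]
}}

```text
time: 22.1
eef_pos: [607.9, -359.6, 20.0]
orientation: [2.292, 2.148, -0.0]
wrist_force: [0.6, -0.6, 0.5]
width: 21.7
```

Request:
{"name": "send_rows", "arguments": {
  "motion": [0, 0, 0, 0, 0, 0, 0, 0, 0, 0, 0, 0, 0, 0, 0, 0, 0, 0, 0, 0, 0, 0, 0, 0, 0, 0, 0, 0, 0, 0, 0, 0],
  "grip": 0.4
}}

```text
time: 22.77
eef_pos: [607.8, -359.5, 19.9]
orientation: [2.292, 2.149, -0.0]
wrist_force: [-0.2, 0.0, -0.6]
width: 34.9
```

Request:
{"name": "send_rows", "arguments": {
  "motion": [0, 0, -5, 0, 0, 0, -15, 0, 0, 0, -30, 0, 0, 0, -60, 0, 0, 0, -100, 0, 0, 0, -140, 0, 0, 0, -180, 0, 0, 0, -220, 0]
}}

```text
time: 23.43
eef_pos: [607.7, -359.1, 244.1]
orientation: [2.29, 2.148, 0.001]
wrist_force: [-0.2, -0.9, 0.0]
width: 34.7
```

```bash
python3 - <<'E'
from h import *
nn=dict(names); nn.update(black_stick_center=28,ink_bed_top=20)
ps,o=look('w19.png',['ink_bed_top','black_stick_center','paste_stand_floor'],nn)
print(ps[0],yaw(),arm.read_state()['time'])
print(shift([541,154,270]))
E
```

```text
ink_bed_top 0.82 [316. 175.  35.  87.] ctr [ 607.3 -358.4] size [ 43.8 110.4] longaxis 87.1
black_stick_center 0.61 [316. 176.  20.  64.] ctr [ 608.2 -360.1] size [23.3 84.8] longaxis 87.2
paste_stand_floor 0.84 [228. 159.  66.  69.] ctr [ 490.7 -328.2] size [89.6 91.8] longaxis 149.2
[ 607.70916097 -359.12845838  244.11287773] [86.3 -3.7] 23.6333
[ 507.9 -100.3  -28.4]
```

View pics/w19.png

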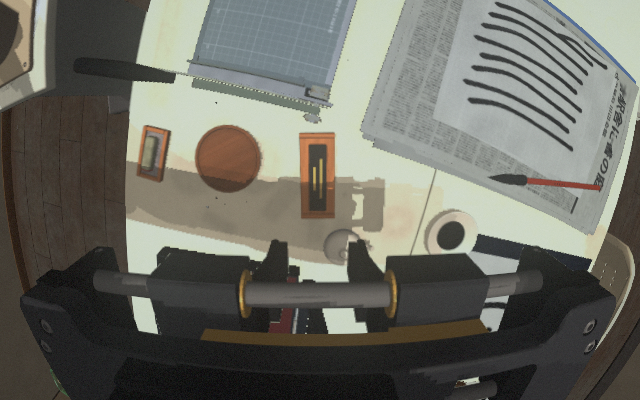

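Request:
{"name": "send_rows", "arguments": {
  "motion": [38, -7, -20, 0, 76, -15, -28, 0, 116, -23, -28, 0, 156, -31, -28, 5, 196, -39, -28, 12, 236, -47, -28, 19, 276, -55, -28, 26, 316, -62, -28, 33],
  "grip": 1
}}

```text
time: 24.3
eef_pos: [565.0, -38.7, 267.2]
orientation: [-2.811, -1.402, 0.003]
wrist_force: [1.4, -1.1, -0.4]
width: 80.1
```

```bash
python3 - <<'E'
from h import *
print(arm.read_state()['eef_pos'],yaw()); print(shift([545,145,170]))
E
```

```text
[565.01686685 -38.66593374 267.19675809] [ 53. -37.]
[ 134.8 -126.4   97.1]
```

Request:
{"name": "send_rows", "arguments": {
  "motion": [27, -25, 0, 3, 54, -50, 0, 3, 81, -75, 10, 3, 108, -100, 40, 3, 130, -120, 70, 3, 135, -126, 97, 3, 135, -126, 97, 3, 135, -126, 97, 3]
}}

```text
time: 24.97
eef_pos: [544.3, 143.1, 169.2]
orientation: [-2.841, -1.339, 0.006]
wrist_force: [-0.1, 0.3, 1.3]
width: 87.2
```

```bash
python3 - <<'E'
from h import *
nn=dict(names); nn.update(paste_tin_center=37,slate_stone_center=12)
ps,o=look('w20.png',['paste_tin_center','slate_stone_center','stone_tray_floor'],nn)
s=arm.read_state();print(ps[0],s['eef_pos'],yaw(),s['width'],s['time'])
im=cv2.imread('pics/w20.png'); cv2.imwrite('pics/w20c.png',cv2.resize(im[100:290,210:410],None,fx=3.9,fy=3.1,interpolation=cv2.INTER_CUBIC))
E
```

```text
paste_tin_center 0.68 [309. 187.  64.  68.] ctr [542.7 154.4] size [62.1 62.2] longaxis 5.5
paste_tin_center 0.6 [353.  37.  69.  63.] ctr [668.  242.1] size [59.6 60.6] longaxis 94.6
slate_stone_center 0.79 [314. 193.  74. 112.] ctr [535.5 136.3] size [ 70.6 122. ] longaxis 58.9
stone_tray_floor 0.69 [231.  30.  67.  56.] ctr [585.2 338. ] size [62.2 79.1] longaxis 132.5
stone_tray_floor 0.62 [443. 145.  86. 133.] ctr [686.1  95. ] size [ 92.7 141. ] longaxis 60.1
[544.33032805 143.13470142 169.18320389] [546.97794663 141.93054639 172.23906636] [ 50.2 -39.8] 87.1637904823476 25.1667
```

View pics/w20c.png

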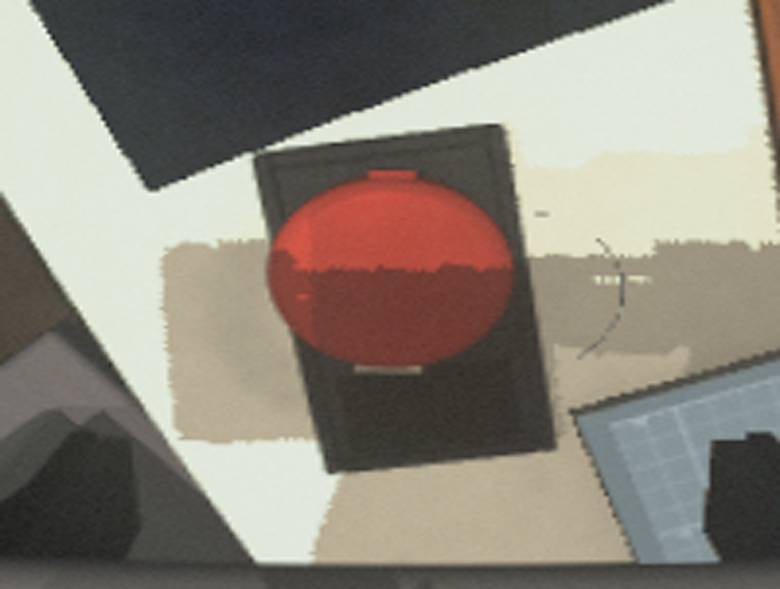

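```bash
python3 - <<'E'
from h import *
print(arm.read_state()['eef_pos'],shift([542.5,153.5,50]))
E
```

```text
[546.97794663 141.93054639 172.23906636] [  5.9 -11.1 122.2]
```

Request:
{"name": "send_rows", "arguments": {
  "motion": [3, -6, 30, 0, 6, -11, 60, 0, 6, -11, 90, 0, 6, -11, 108, 0, 6, -11, 118, 0, 6, -11, 122, 0, 6, -11, 122, 0, 6, -11, 122, 0]
}}

```text
time: 25.83
eef_pos: [542.3, 154.7, 50.2]
orientation: [2.843, 1.335, 0.003]
wrist_force: [0.0, -0.1, 0.5]
width: 87.1
```

```bash
python3 - <<'E'
from h import *
nn=dict(names); nn.update(paste_tin_center=37,slate_stone_center=12)
ps,o=look('w21.png',['paste_tin_center'],nn)
s=arm.read_state();print(ps[0],s['eef_pos'],yaw(),shift([542.5,153.5,22]))
E
```

```text
paste_tin_center 0.87 [384.  29. 106.  57.] ctr [657.8 231.5] size [35.9 62.5] longaxis 146.0
paste_tin_center 0.8 [319. 238. 100.  91.] ctr [545.2 157.3] size [60.7 61. ] longaxis 141.9
[542.26288212 154.6600603   50.23893279] [542.25335605 154.85946084  50.29212798] [ 50.3 -39.7] [-0.9  1.  28.3]
```

View pics/w21.png

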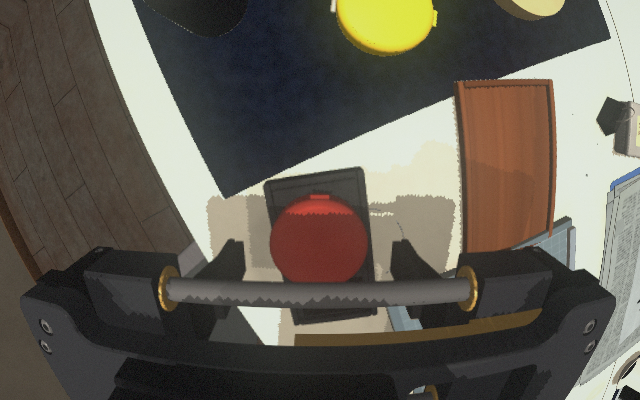

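Request:
{"name": "send_rows", "arguments": {
  "motion": [0, 0, 8, 0, 0, 0, 16, 0, 0, 0, 22, 0, 0, 0, 26, 0, 0, 0, 28, 0, 0, 0, 28, 0, 0, 0, 28, 0, 0, 0, 28, 0]
}}

```text
time: 26.6
eef_pos: [541.3, 154.8, 21.0]
orientation: [2.843, 1.337, 0.0]
wrist_force: [1.7, 0.0, 0.5]
width: 86.6
```

Request:
{"name": "send_rows", "arguments": {
  "motion": [0, 0, 0, 0, 0, 0, 0, 0, 0, 0, 0, 0, 0, 0, 0, 0, 0, 0, 0, 0, 0, 0, 0, 0, 0, 0, 0, 0, 0, 0, 0, 0],
  "grip": 0,
  "force": 25
}}

```text
time: 27.27
eef_pos: [541.3, 154.6, 20.8]
orientation: [2.843, 1.336, -0.0]
wrist_force: [0.2, -0.7, 0.8]
width: 60.6
```

Request:
{"name": "send_rows", "arguments": {
  "motion": [0, 0, -1, 0, 0, 0, -3, 0, 0, 0, -6, 0, 0, 0, -10, 0, 0, 0, -15, 0, 0, 0, -20, 0, 0, 0, -25, 0, 0, 0, -30, 0]
}}

```text
time: 27.93
eef_pos: [541.3, 154.7, 51.5]
orientation: [2.843, 1.336, 0.0]
wrist_force: [-1.3, 0.6, -0.4]
width: 60.7
```

```bash
python3 - <<'E'
from h import *
save('wrist','w22.png');s=arm.read_state();print(s['eef_pos'],s['width'],s['wrist_force'])
E
```

```text
[541.82607071 154.91636808  52.40353626] 60.73128166080172 [ 0.91174047  0.42633392 -0.4334951 ]
```

View pics/w22.png

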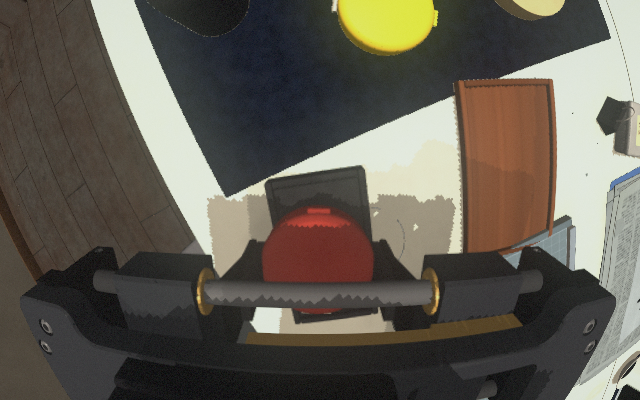

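```bash
python3 - <<'E'
from h import *
ps=pose()
for row in (209,215):
    P=atz('wrist',[[318,row]],68.6,ps)[0]; print(row,shift(P))
o=arm.outline_of('wrist','paste_tin_center')
for k in o[:2]:
    m=k['mask']; c,_=cv2.findContours(m.astype(np.uint8),0,1); c=max(c,key=cv2.contourArea)[:,0]
    P=atz('wrist',c,68.6,ps); T=R.from_rotvec(ps[1]).inv().apply(P-ps[0]); print(k['p'],k['box'],T.min(0),T.max(0))
im=cv2.imread('pics/w22.png'); cv2.imwrite('pics/w22c.png',cv2.resize(im[160:320,230:400],None,fx=4.4,fy=3.7,interpolation=cv2.INTER_CUBIC))
E
```

```text
209 [ 33.7   0.4 -16.2]
215 [ 30.6   0.5 -16.2]
0.67 [317.9, 259.8, 112.0, 112.6] [ -9.58387432 -29.66744061 -16.233924  ] [ 35.77309176  30.1067718  -16.14985265]
```

View pics/w22c.png

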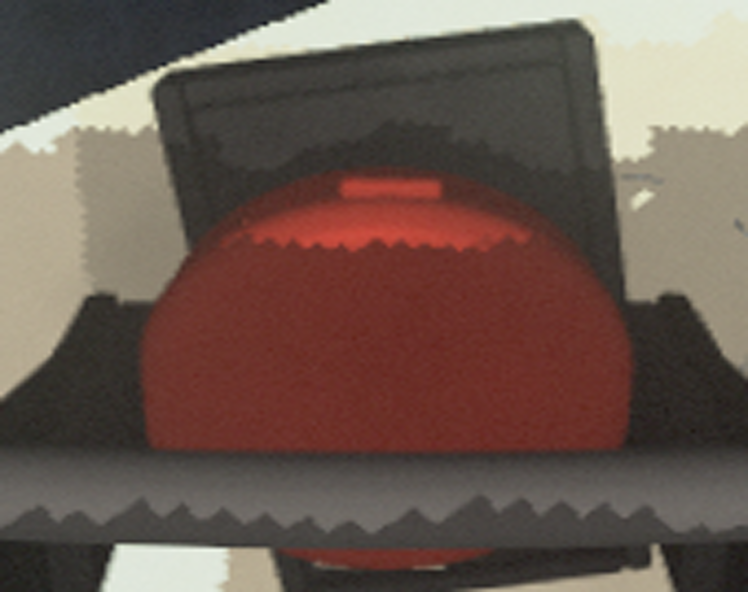

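```bash
python3 - <<'E'
from h import *
for row in (206,209,211,312):
  for z in (68.6,60,52,47):
    print(row,z,shift(atz('wrist',[[318,row]],z,pose())[0]))
print(yaw(),shift([490.7,-328,290]))
E
```

```text
206 68.6 [ 35.4   0.4 -16.7]
206 60 [32.8  0.5 -8.1]
206 52 [30.3  0.5 -0.1]
206 47 [28.8  0.5  4.9]
209 68.6 [ 33.9   0.4 -16.7]
209 60 [31.1  0.5 -8.1]
209 52 [28.6  0.5 -0.1]
209 47 [27.   0.5  4.9]
211 68.6 [ 32.8   0.4 -16.7]
211 60 [30.   0.5 -8.1]
211 52 [27.4  0.5 -0.1]
211 47 [25.8  0.5  4.9]
312 68.6 [-28.3   0.6 -16.8]
312 60 [-34.8   0.6  -8.2]
312 52 [-40.7   0.6  -0.2]
312 47 [-44.5   0.6   4.8]
[ 50.4 -39.6] [-404.2  269.  -238.2]
```

Request:
{"name": "send_rows", "arguments": {
  "motion": [0, 0, -40, 0, 0, 0, -80, 0, 0, 0, -120, 0, -10, 6, -158, 0, -28, 18, -195, 0, -55, 36, -220, -3, -86, 57, -235, -9, -119, 79, -238, -15]
}}

```text
time: 28.7
eef_pos: [527.3, 15.5, 291.8]
orientation: [2.643, 1.692, 0.005]
wrist_force: [-0.7, 0.1, 0.2]
width: 61.0
```

```bash
python3 - <<'E'
from h import *
s=arm.read_state();print(s['eef_pos'],yaw(),s['width'],shift([490.7,-328,290]))
E
```

```text
[527.26933826  15.54211895 291.75958577] [ 65.2 -24.8] 61.01199901310106 [-327.3  110.6    1.8]
```

Request:
{"name": "send_rows", "arguments": {
  "motion": [-36, 12, 0, -5, -74, 25, 0, -10, -112, 38, 0, -10, -150, 51, 0, -10, -188, 64, 0, -10, -226, 76, 0, -10, -264, 89, 0, -10, -302, 102, 0, -10]
}}

```text
time: 29.37
eef_pos: [490.0, -302.8, 288.6]
orientation: [2.494, 1.909, -0.001]
wrist_force: [1.5, 0.0, -0.0]
width: 60.8
```

Request:
{"name": "send_rows", "arguments": {
  "motion": [-25, 2, 10, 0, -25, 2, 40, 0, -25, 2, 70, 0, -25, 2, 80, 0, -25, 2, 80, 0, -25, 2, 80, 0, -25, 2, 80, 0, -25, 2, 80, 0]
}}

```text
time: 30.03
eef_pos: [487.1, -325.7, 210.6]
orientation: [2.492, 1.909, 0.001]
wrist_force: [0.1, 0.0, -0.3]
width: 60.8
```

```bash
python3 - <<'E'
from h import *
nn=dict(names);nn['ink_bed_top']=20
ps,o=look('w23.png',['paste_stand_floor','ink_bed_top'],nn)
s=arm.read_state();print(s['eef_pos'],yaw(),s['width'],shift([490.7,-328,60]))
E
```

```text
paste_stand_floor 0.63 [319. 176.  74.  64.] ctr [ 492.6 -322.5] size [78.3 89.9] longaxis 162.3
ink_bed_top 0.6 [418. 182.  46.  94.] ctr [ 606.  -357.9] size [ 48.3 112.8] longaxis 86.5
ink_bed_top 0.28 [318. 257. 117. 106.] ctr [ 466.6 -404.4] size [107.8 143.4] longaxis 165.7
[ 486.56705786 -325.69916476  209.72955004] [ 74.9 -15.1] 60.97205483952211 [ -1.    4.4 149.7]
```

View pics/w23.png

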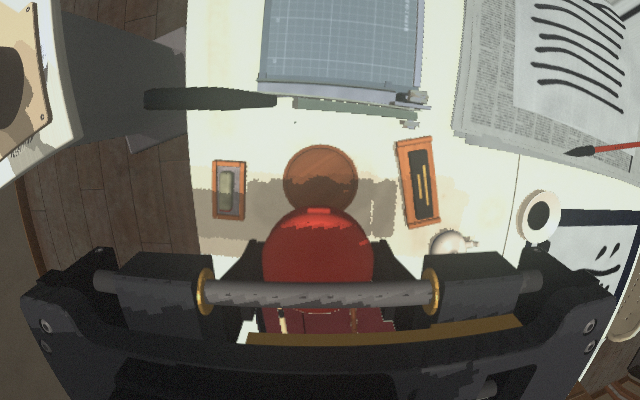

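Request:
{"name": "send_rows", "arguments": {
  "motion": [-1, 4, 35, 0, -1, 4, 70, 0, -1, 4, 105, 0, -1, 4, 135, 0, -1, 4, 150, 0, -1, 4, 158, 0, -1, 4, 160, 0, -1, 4, 160, 0]
}}

```text
time: 30.85
eef_pos: [490.2, -327.8, 49.3]
orientation: [2.494, 1.909, 0.0]
wrist_force: [-0.0, -0.2, -0.4]
width: 60.8
```

```bash
python3 - <<'E'
from h import *
save('wrist','w24.png')
s=arm.read_state();print(s['eef_pos'],s['wrist_force'],yaw(),s['width'],shift([490.8,-328,15.3]))
E
```

```text
[ 490.53280005 -328.05953985   49.97540595] [ 0.41001728 -0.29767307 -0.04219735] [ 74.9 -15.1] 60.61677630430481 [ 0.2  0.2 34.7]
```

View pics/w24.png

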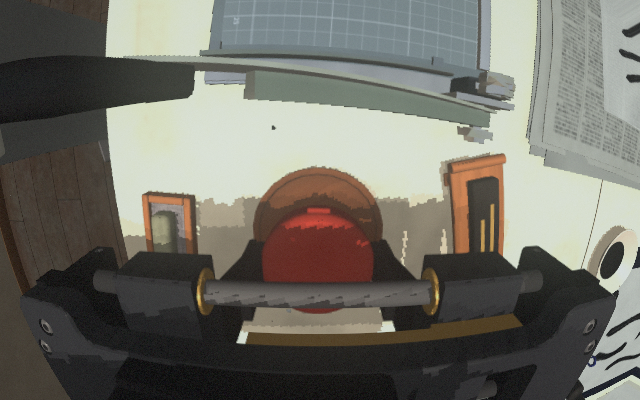

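Request:
{"name": "send_rows", "arguments": {
  "motion": [0, 0, 10, 0, 0, 0, 19, 0, 0, 0, 26, 0, 0, 0, 30, 0, 0, 0, 32, 0, 0, 0, 33, 0, 0, 0, 34, 0, 0, 0, 34, 0]
}}

```text
time: 31.57
eef_pos: [489.9, -327.7, 15.1]
orientation: [2.494, 1.909, -0.0]
wrist_force: [0.4, 0.2, -1.3]
width: 61.0
```

```bash
python3 - <<'E'
from h import *
save('wrist','w25.png')
s=arm.read_state();print(s['eef_pos'],s['wrist_force'],yaw(),s['width'],shift([490.8,-328,15.3]))
E
```

```text
[ 489.92405251 -327.74614891   15.0458471 ] [-0.9152622   1.47778547  1.62200685] [ 74.9 -15.1] 60.91161666527969 [-0.   0.9 -0.3]
```

View pics/w25.png

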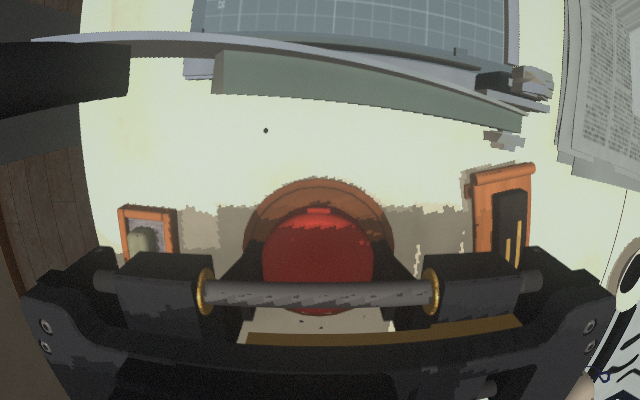

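Release and lift.

Request:
{"name": "send_rows", "arguments": {
  "motion": [0, 0, 0, 0, 0, 0, 0, 0, 0, 0, 0, 0, 0, 0, 0, 0, 0, 0, 0, 0, 0, 0, 0, 0, 0, 0, 0, 0, 0, 0, 0, 0],
  "grip": 0.9
}}

```text
time: 32.28
eef_pos: [489.7, -327.6, 14.6]
orientation: [2.494, 1.91, -0.0]
wrist_force: [-0.3, 0.3, -0.2]
width: 78.0
```

Request:
{"name": "send_rows", "arguments": {
  "motion": [0, 0, -5, 0, 0, 0, -15, 0, 0, 0, -30, 0, 0, 0, -60, 0, 0, 0, -100, 0, 0, 0, -140, 0, 0, 0, -180, 0, 0, 0, -220, 0]
}}

```text
time: 32.95
eef_pos: [489.6, -327.1, 237.9]
orientation: [2.493, 1.91, 0.0]
wrist_force: [1.0, -1.0, -0.1]
width: 78.6
```

```bash
python3 - <<'E'
from h import *
nn=dict(names);nn.update(ink_bed_top=20,paste_tin_center=31,black_stick_center=28)
ps,o=look('w26.png',['paste_stand_floor','paste_tin_center','black_stick_center','ink_bed_top'],nn)
s=arm.read_state();print(s['eef_pos'],yaw(),s['time'],shift([535.5,136.5,270]))
E
```

```text
paste_stand_floor 0.94 [317. 176.  67.  70.] ctr [ 490.1 -326.6] size [88.5 90. ] longaxis 75.0
paste_tin_center 0.87 [316. 179.  51.  54.] ctr [ 489.5 -327.3] size [62.2 63. ] longaxis 29.9
paste_tin_center 0.29 [231. 185.  17.  38.] ctr [ 381.9 -304.9] size [18.6 47.3] longaxis 70.6
black_stick_center 0.72 [413. 179.  28.  65.] ctr [ 606.7 -358.1] size [25.1 86.7] longaxis 86.7
ink_bed_top 0.91 [410. 177.  41.  93.] ctr [ 606.6 -359.1] size [ 48.4 116.5] longaxis 85.9
[ 489.48587263 -327.45078591  234.77292152] [ 74.9 -15.1] 33.2 [459.9 -76.6 -35.5]
```

View pics/w26.png

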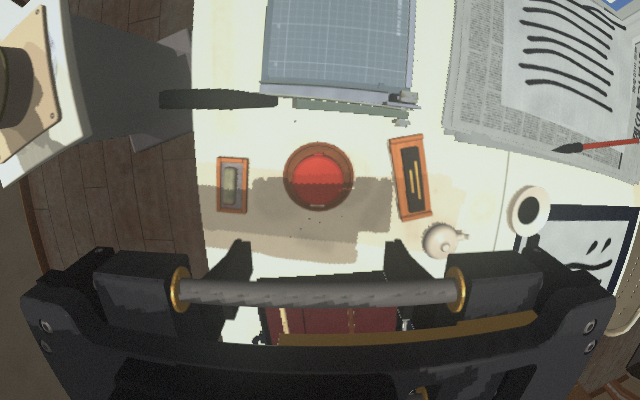

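Request:
{"name": "send_rows", "arguments": {
  "motion": [36, -6, -20, 0, 74, -12, -35, 0, 112, -18, -35, 0, 150, -25, -35, 0, 188, -31, -35, 4, 226, -37, -35, 8, 264, -44, -35, 12, 302, -50, -35, 16],
  "grip": 1
}}

```text
time: 33.87
eef_pos: [519.2, -21.2, 268.3]
orientation: [-2.738, -1.539, 0.003]
wrist_force: [0.5, -0.7, 0.4]
width: 87.1
```

```bash
python3 - <<'E'
from h import *
print(arm.read_state()['eef_pos'],yaw()); print(shift([536,136,150]))
E
```

```text
[519.2099884  -21.24517363 268.26937271] [ 58.7 -31.3]
[143.2 -67.2 118.2]
```

Request:
{"name": "send_rows", "arguments": {
  "motion": [34, -16, 0, 0, 68, -32, 10, 0, 102, -48, 35, 0, 134, -63, 60, 0, 143, -67, 90, 0, 143, -67, 118, 0, 143, -67, 118, 0, 143, -67, 118, 0]
}}

```text
time: 34.53
eef_pos: [535.4, 133.5, 150.0]
orientation: [-2.734, -1.544, 0.007]
wrist_force: [0.4, -0.1, 0.5]
width: 87.1
```

```bash
python3 - <<'E'
from h import *
nn=dict(names); nn.update(slate_stone_center=13)
ps,o=look('w27.png',['slate_stone_center','stone_tray_floor'],nn)
s=arm.read_state();print(ps[0],s['eef_pos'],yaw(),s['width'],s['time'])
E
```

```text
stone_tray_floor 0.92 [462. 151.  84. 136.] ctr [686.   95.6] size [ 93.1 139.6] longaxis 60.3
stone_tray_floor 0.59 [261.  14.  61.  29.] ctr [580.3 318.5] size [30.8 59.8] longaxis 144.0
[535.41308981 133.4600659  150.00762335] [537.74645275 133.53273995 153.1969244 ] [ 58.8 -31.2] 87.1396655309647 34.6833
```

View pics/w27.png

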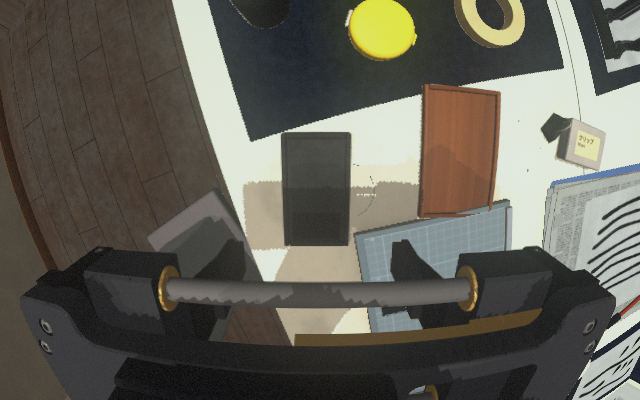

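```bash
python3 - <<'E'
from pile import *
ps=np.load('pics/w27.npy')
s=atz('wrist',[(281.5,132.5),(350,132.5),(349.5,245),(286,245.5)],14,ps)[:,:2]
print(s.round(1),s.mean(0),ang(s[3],s[0]),ang(s[2],s[1]),np.linalg.norm(s[0]-s[1]),np.linalg.norm(s[0]-s[3]))
t=atz('wrist',[(423,85),(500,92),(495,217),(418,212)],14,ps)[:,:2]
print(t.round(1),t.mean(0),ang(t[3],t[0]),ang(t[2],t[1]),np.linalg.norm(t[0]-t[1]),np.linalg.norm(t[0]-t[3]))
print(shift([535.5,136.5,40]))
E
```

```text
[[537.3 204.4]
 [593.6 170.5]
 [535.7  68.8]
 [477.7 102.8]] [536.06298334 136.60282318] 59.6 60.3 65.70966772041787 117.75849821024426
[[681.1 176.3]
 [760.1 132.2]
 [696.7   7.1]
 [616.   63.3]] [688.4762122   94.72049751] 60.1 63.1 90.53788685615066 130.44323266772867
[  1.3  -3.7 113.2]
```

Request:
{"name": "send_rows", "arguments": {
  "motion": [1, -4, 30, -1, 1, -4, 60, -1, 1, -4, 90, -1, 1, -4, 105, -1, 1, -4, 112, -1, 1, -4, 115, -1, 1, -4, 115, -1, 1, -4, 115, -1]
}}

```text
time: 35.35
eef_pos: [535.0, 137.0, 38.1]
orientation: [2.722, 1.566, 0.003]
wrist_force: [0.5, -0.1, 0.6]
width: 87.0
```

```bash
python3 - <<'E'
from h import *
save('wrist','w28.png')
s=arm.read_state();print(s['eef_pos'],yaw(),shift([535.8,136.6,8]))
E
```

```text
[534.97900351 137.10941065  38.1059653 ] [ 59.9 -30.1] [-0.1  0.9 30.1]
```

View pics/w28.png

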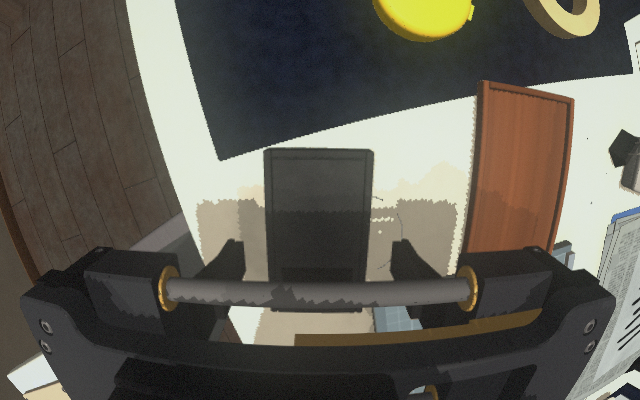

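Request:
{"name": "send_rows", "arguments": {
  "motion": [0, 1, 9, 0, 0, 1, 17, 0, 0, 1, 23, 0, 0, 1, 27, 0, 0, 1, 29, 0, 0, 1, 29, 0, 0, 1, 29, 0, 0, 1, 29, 0]
}}

```text
time: 36.07
eef_pos: [534.9, 136.6, 7.7]
orientation: [2.722, 1.568, 0.0]
wrist_force: [-1.0, 0.4, -0.4]
width: 87.1
```

Request:
{"name": "send_rows", "arguments": {
  "motion": [0, 0, 0, 0, 0, 0, 0, 0, 0, 0, 0, 0, 0, 0, 0, 0, 0, 0, 0, 0, 0, 0, 0, 0, 0, 0, 0, 0, 0, 0, 0, 0],
  "grip": 0,
  "force": 45
}}

```text
time: 36.73
eef_pos: [534.8, 136.4, 7.6]
orientation: [2.722, 1.568, -0.0]
wrist_force: [-1.2, -0.6, 1.3]
width: 66.8
```

Request:
{"name": "send_rows", "arguments": {
  "motion": [0, 0, -1, 0, 0, 0, -4, 0, 0, 0, -9, 0, 0, 0, -16, 0, 0, 0, -25, 0, 0, 0, -35, 0, 0, 0, -45, 0, 0, 0, -50, 0]
}}

```text
time: 37.4
eef_pos: [535.5, 136.7, 59.5]
orientation: [2.722, 1.567, 0.003]
wrist_force: [0.3, 0.0, -3.0]
width: 67.3
```

```bash
python3 - <<'E'
from h import *
save('wrist','w29.png')
s=arm.read_state();print(s['eef_pos'],s['wrist_force'],s['torque'],s['width'],yaw(),shift([687,95,75]))
E
```

```text
[535.84692393 136.81586631  59.89181917] [ 1.14025938  1.03451439 -1.23851709] [-0.01193585 -0.13101642 -0.04262313] 67.09580333326255 [ 59.9 -30.1] [ 39.7 151.8 -14.7]
```

View pics/w29.png

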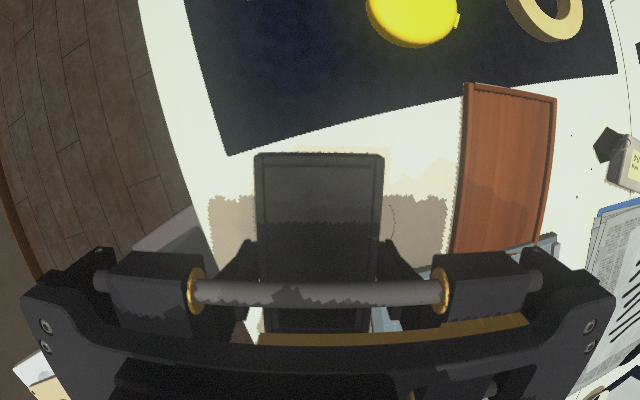

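Request:
{"name": "send_rows", "arguments": {
  "motion": [2, 8, -10, 0, 7, 27, -25, 0, 13, 50, -35, 0, 19, 74, -40, 0, 26, 99, -40, 0, 32, 124, -40, 0, 37, 143, -40, 0, 39, 151, -40, 0]
}}

```text
time: 38.12
eef_pos: [686.9, 92.5, 96.8]
orientation: [2.724, 1.564, -0.001]
wrist_force: [-0.2, -0.8, -2.3]
width: 67.6
```

Request:
{"name": "send_rows", "arguments": {
  "motion": [0, 0, 10, 0, 0, 0, 20, 0, 0, 0, 30, 0, 0, 0, 40, 0, 0, 0, 45, 0, 0, 0, 47, 0, 0, 0, 47, 0, 0, 0, 47, 0]
}}

```text
time: 38.78
eef_pos: [685.0, 94.5, 50.9]
orientation: [2.722, 1.568, 0.0]
wrist_force: [-0.0, 0.3, -3.0]
width: 67.5
```

```bash
python3 - <<'E'
from h import *
ps,o=look('w30.png',['stone_tray_floor'])
s=arm.read_state();print(s['eef_pos'],s['wrist_force'],s['width'],yaw(),shift([686.6,95,17]))
E
```

```text
stone_tray_floor 0.66 [321. 221. 138. 187.] ctr [703.2 121.6] size [78.2 90.5] longaxis 149.1
[685.27133855  94.54337838  51.20188662] [ 0.11164717  0.29236127 -2.44430179] 67.05686478318644 [ 59.9 -30.1] [ 1.   0.9 34.2]
```

View pics/w30.png

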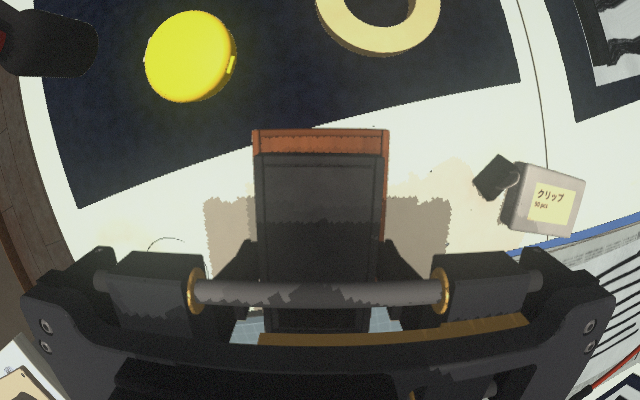

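Request:
{"name": "send_rows", "arguments": {
  "motion": [1, 1, 5, 0, 1, 1, 11, 0, 1, 1, 17, 0, 1, 1, 22, 0, 1, 1, 26, 0, 1, 1, 28, 0, 1, 1, 29, 0, 1, 1, 29, 0]
}}

```text
time: 39.55
eef_pos: [686.2, 94.7, 21.4]
orientation: [2.722, 1.568, -0.001]
wrist_force: [-1.2, -0.3, -3.0]
width: 67.2
```

```bash
python3 - <<'E'
from h import *
save('wrist','w31.png')
s=arm.read_state();print(s['eef_pos'],s['wrist_force'],s['width'],yaw(),shift([686.6,95,17]))
E
```

```text
[686.36631615  94.72989802  21.66866349] [-0.32478953 -0.2209904  -1.94215875] 67.3808085607477 [ 59.9 -30.1] [0.4 0.1 4.7]
```

View pics/w31.png

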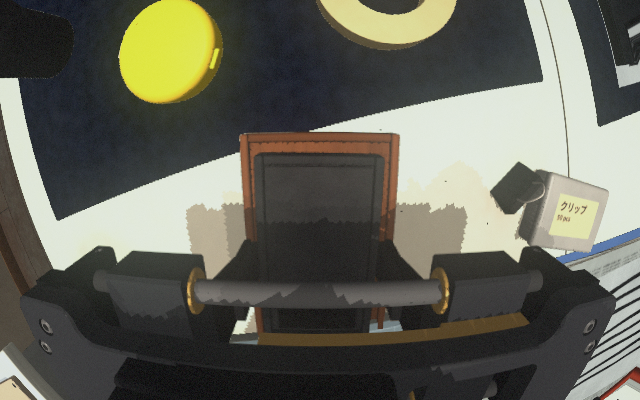

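Request:
{"name": "send_rows", "arguments": {
  "motion": [0, 0, 1, 0, 0, 0, 2, 0, 0, 0, 3, 0, 0, 0, 4, 0, 0, 0, 4, 0, 0, 0, 4, 0, 0, 0, 4, 0, 0, 0, 4, 0]
}}

```text
time: 40.27
eef_pos: [686.8, 95.0, 18.9]
orientation: [2.722, 1.567, 0.002]
wrist_force: [-3.3, 1.2, 9.4]
width: 67.3
```

```bash
python3 - <<'E'
from h import *
im=cv2.cvtColor(save('wrist','w32.png'),cv2.COLOR_RGB2BGR)
cv2.imwrite('pics/w32c.png',cv2.resize(im[115:345,220:420],None,fx=3.8,fy=2.6,interpolation=cv2.INTER_CUBIC))
s=arm.read_state();print(s['eef_pos'],s['wrist_force'],s['torque'],s['orientation'])
E
```

```text
[686.83636526  95.0280522   18.94470479] [-2.99983428 -1.00200835  8.54166368] [-0.43472215  0.71934611 -0.021353  ] [2.72162094e+00 1.56746566e+00 1.65020751e-03]
```

View pics/w32c.png

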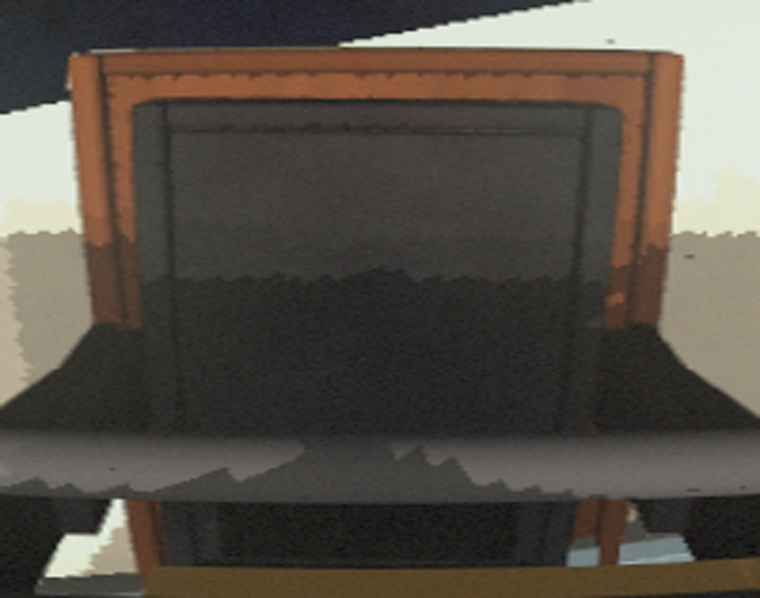

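```bash
python3 - <<'E'
from h import *
for n,c,row,z in (('rim outer',318,134.5,14),('rim inner',318,142.5,14),('stone far',318,153.5,26),('stone near',318,332,26)):
    print(n,shift(atz('wrist',[[c,row]],z,pose())[0]))
for n,c,row,z in (('L outer',220+78/3.8,175,14),('R outer',220+672/3.8,175,14),('L stone',220+137/3.8,175,26),('R stone',220+615/3.8,175,26)):
    print(n,shift(atz('wrist',[[c,row]],z,pose())[0]))
print(shift([686.6,95,17]))
E
```

```text
rim outer [68.9  0.3  5. ]
rim inner [64.5  0.3  5. ]
stone far [60.1  0.3 -7. ]
stone near [-52.    0.5  -7.1]
L outer [ 46.9 -43.1   4.9]
R outer [47.  44.7  5. ]
L stone [ 49.2 -31.7  -7.1]
R stone [49.3 33.4 -7. ]
[-0.1 -0.2  1.9]
```

Request:
{"name": "send_rows", "arguments": {
  "motion": [0, 0, 1, 0, 0, 0, 1, 0, 0, 0, 1, 0, 0, 0, 1, 0, 0, 0, 1, 0, 0, 0, 1, 0, 0, 0, 1, 0, 0, 0, 1, 0],
  "force": 12
}}

```text
time: 40.98
eef_pos: [687.3, 95.1, 18.4]
orientation: [2.721, 1.567, 0.003]
wrist_force: [-2.6, 0.1, 11.5]
width: 67.8
```

```bash
python3 - <<'E'
from h import *
s=arm.read_state();print(s['eef_pos'],s['wrist_force'],s['torque'],s['width'])
E
```

```text
[687.26127867  95.06265174  18.42922056] [-2.58077314  0.09491006 11.46945471] [-0.22606257  0.73732075  0.08613198] 67.76463307038371
```

Request:
{"name": "send_rows", "arguments": {
  "motion": [0, 0, -0.5, 0, 0, 0, -0.5, 0, 0, 0, -0.5, 0, 0, 0, -0.5, 0, 0, 0, -0.5, 0, 0, 0, -0.5, 0, 0, 0, -0.5, 0, 0, 0, -0.5, 0],
  "grip": 0.85
}}

```text
time: 41.65
eef_pos: [686.3, 94.7, 16.9]
orientation: [2.722, 1.568, -0.0]
wrist_force: [-0.1, -0.2, 0.2]
width: 74.2
```

```bash
python3 - <<'E'
from h import *
s=arm.read_state();print(s['eef_pos'],s['wrist_force'],s['torque'],s['width'])
im=cv2.cvtColor(save('wrist','w33.png'),cv2.COLOR_RGB2BGR)
cv2.imwrite('pics/w33c.png',cv2.resize(im[115:345,220:420],None,fx=3.8,fy=2.6,interpolation=cv2.INTER_CUBIC))
E
```

```text
[686.27840739  94.7121219   16.9322733 ] [-0.11277642 -0.24630766  0.19589903] [-0.08710229 -0.07147994  0.00715486] 74.21645571358482
```

View pics/w33c.png

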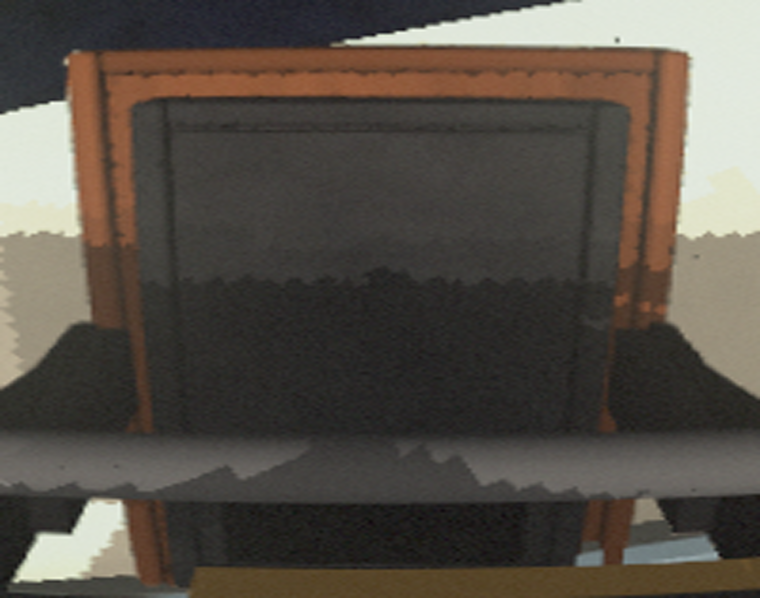

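Released, and no force is left. I'll lift off gently and check.

Request:
{"name": "send_rows", "arguments": {
  "motion": [0, 0, -3, 0, 0, 0, -10, 0, 0, 0, -25, 0, 0, 0, -50, 0, 0, 0, -80, 0, 0, 0, -110, 0, 0, 0, -140, 0, 0, 0, -150, 0],
  "grip": 1
}}

```text
time: 42.37
eef_pos: [688.0, 95.8, 174.0]
orientation: [2.72, 1.567, 0.011]
wrist_force: [0.4, -0.2, 0.5]
width: 86.9
```

Request:
{"name": "send_rows", "arguments": {
  "motion": [0, 0, 0, 0, 0, 0, 0, 0, 0, 0, 0, 0, 0, 0, 0, 0, 0, 0, 0, 0, 0, 0, 0, 0, 0, 0, 0, 0, 0, 0, 0, 0]
}}

```text
time: 43.03
eef_pos: [686.2, 94.8, 166.6]
orientation: [-2.722, -1.568, 0.001]
wrist_force: [0.4, 0.3, 0.7]
width: 87.2
```

```bash
python3 - <<'E'
from h import *
nn=dict(names);nn.update(slate_stone_center=23)
ps,o=look('w34.png',['stone_tray_floor','slate_stone_center'],nn)
print(ps[0],yaw(),arm.read_state()['time'])
im=cv2.imread('pics/w34.png')
cv2.imwrite('pics/w34c.png',cv2.resize(im[100:270,230:410],None,fx=4.2,fy=3.5,interpolation=cv2.INTER_CUBIC))
E
```

```text
stone_tray_floor 0.9 [319. 188.  87. 130.] ctr [687.7  94.3] size [ 89.  138.7] longaxis 59.6
slate_stone_center 0.76 [318. 188.  67. 110.] ctr [686.8  94.6] size [ 69.4 119.7] longaxis 60.0
[686.19233346  94.77751333 166.62733335] [ 59.9 -30.1] 43.1833
```

View pics/w34c.png

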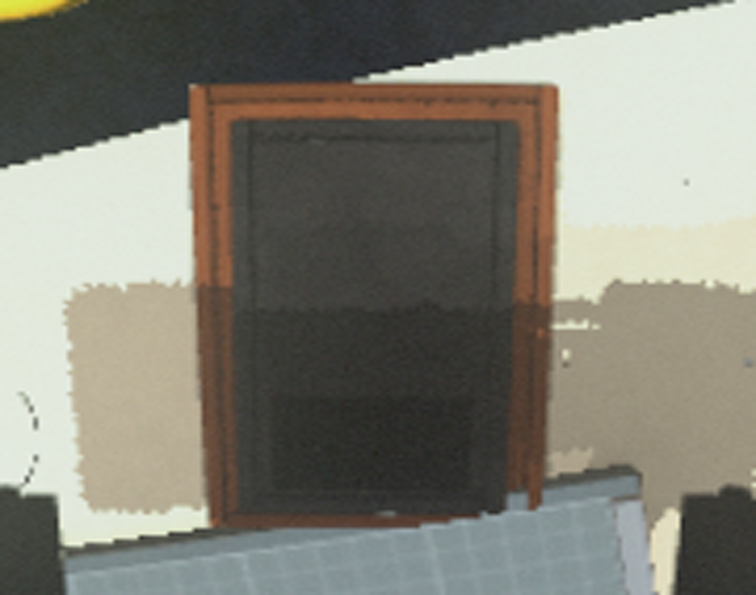

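Request:
{"name": "send_rows", "arguments": {
  "motion": [0, 30, -5, 0, 0, 60, -10, 0, 0, 90, -20, 0, 0, 110, -20, 0, 0, 110, -20, 0, 0, 110, -20, 0, 0, 110, -20, 0, 0, 110, -20, 0]
}}

```text
time: 43.85
eef_pos: [780.7, 40.7, 187.1]
orientation: [-2.721, -1.57, 0.001]
wrist_force: [-0.3, 0.5, 1.0]
width: 86.7
```

```bash
python3 - <<'E'
from h import *
nn=dict(names);nn.update(slate_stone_center=23)
ps,o=look('w35.png',['slate_stone_center'],nn)
print(ps[0],yaw(),arm.read_state()['time'])
im=cv2.imread('pics/w35.png')
b=[int(x) for x in o['slate_stone_center'][0]['box']];x0=b[0]-80;y0=b[1]-85;print(x0,y0)
cv2.imwrite('pics/w35c.png',cv2.resize(im[y0:y0+170,x0:x0+180],None,fx=4.2,fy=3.5,interpolation=cv2.INTER_CUBIC))
E
```

```text
slate_stone_center 0.59 [221. 184.  58. 108.] ctr [687.6  95.1] size [ 72.5 122.7] longaxis 58.1
[780.74790882  40.71496908 187.1476049 ] [ 59.9 -30.1] 43.95
140 99
```

View pics/w35c.png

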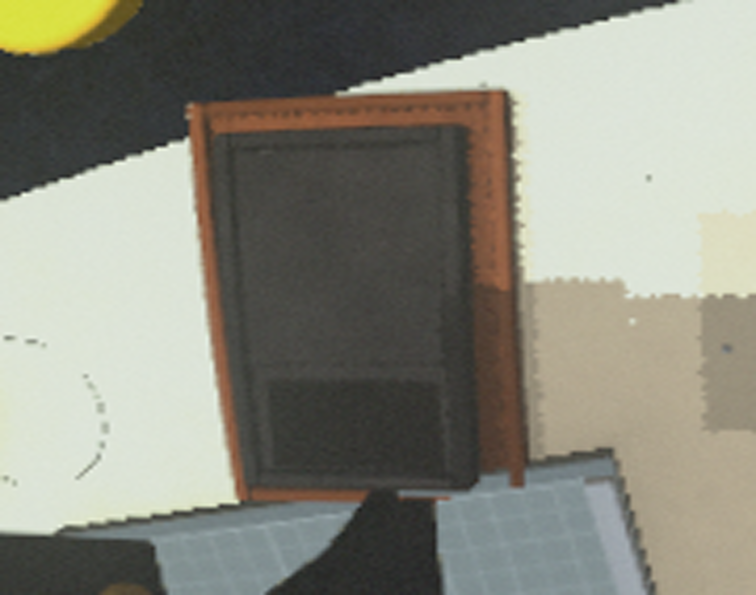

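```bash
python3 - <<'E'
from pile import *
a=np.load('pics/w34.npy');b=np.load('pics/w35.npy')
A=crop([(232,121),(238,512)],230,100,4.2,3.5);B=crop([(212,137),(250,486)],140,99,4.2,3.5)
for p,q in zip(A,B): print(tri([('wrist',p,a),('wrist',q,b)]))
im=cv2.imread('pics/w35.png')
cv2.imwrite('pics/w35d.png',cv2.resize(im[205:250,180:285],None,fx=7.5,fy=12,interpolation=cv2.INTER_CUBIC))
im=cv2.imread('pics/w34.png')
cv2.imwrite('pics/w34d.png',cv2.resize(im[215:260,270:375],None,fx=7.5,fy=12,interpolation=cv2.INTER_CUBIC))
E
```

```text
(array([688.4314214 , 161.77689611,  23.93944721]), [np.float64(0.4), np.float64(0.4)])
(array([626.6890844 ,  58.99471534,  21.60031794]), [np.float64(0.1), np.float64(0.1)])
```

View pics/w35d.png

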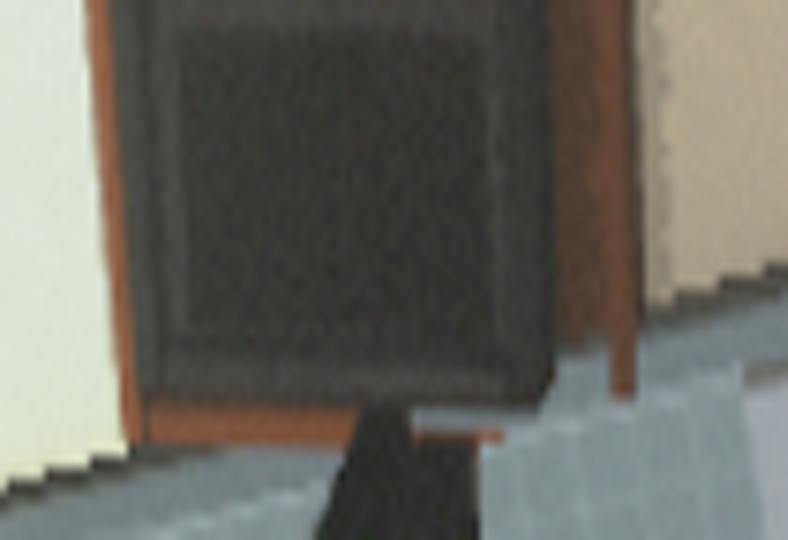

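View pics/w34d.png

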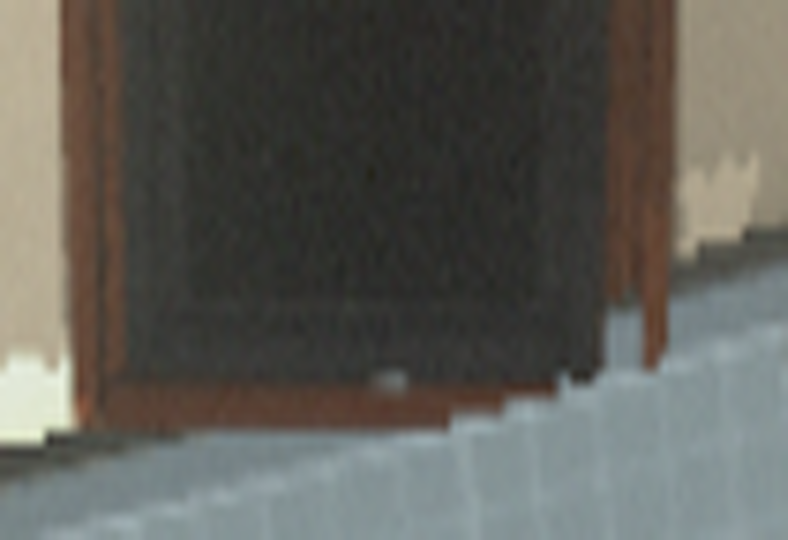

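Request:
{"name": "send_rows", "arguments": {
  "motion": [0, -35, 0, 0, 0, -70, 0, 0, 0, -105, 0, 0, 0, -140, 0, 0, 0, -180, 0, 0, 0, -220, 0, 0, 0, -220, 0, 0, 0, -220, 0, 0]
}}

```text
time: 44.62
eef_pos: [589.0, 151.7, 187.8]
orientation: [2.717, 1.572, -0.0]
wrist_force: [0.4, -0.3, 0.7]
width: 86.9
```

Request:
{"name": "send_rows", "arguments": {
  "motion": [0, 0, 0, 0, 0, 0, 0, 0, 0, 0, 0, 0, 0, 0, 0, 0, 0, 0, 0, 0, 0, 0, 0, 0, 0, 0, 0, 0, 0, 0, 0, 0]
}}

```text
time: 45.28
eef_pos: [591.2, 150.0, 186.9]
orientation: [2.722, 1.568, -0.001]
wrist_force: [0.6, -1.0, 0.2]
width: 86.9
```

```bash
python3 - <<'E'
from h import *
nn=dict(names);nn.update(slate_stone_center=23)
ps,o=look('w36.png',['slate_stone_center'],nn)
print(ps[0],yaw(),arm.read_state()['time'])
im=cv2.imread('pics/w36.png')
cv2.imwrite('pics/w36c.png',cv2.resize(im[110:270,360:510],None,fx=5,fy=3.7,interpolation=cv2.INTER_CUBIC))
E
```

```text
slate_stone_center 0.76 [414. 183.  64. 106.] ctr [686.8  95.7] size [ 73.4 120.9] longaxis 60.2
[591.2060011  149.96000374 186.90312229] [ 59.9 -30.1] 45.3833
```

View pics/w36c.png

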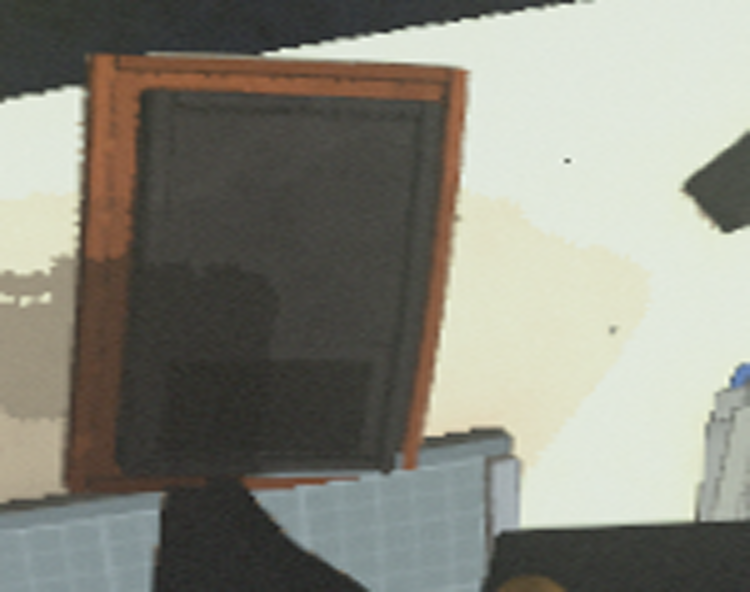

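```bash
python3 - <<'E'
from pile import *
a=np.load('pics/w34.npy');b=np.load('pics/w36.npy')
A=crop([(518,122),(505,510)],230,100,4.2,3.5);B=crop([(447,99),(392,470)],360,110,5,3.7)
for p,q in zip(A,B): print(tri([('wrist',p,a),('wrist',q,b)]))
E
```

```text
(array([746.44466441, 129.46084476,  28.00808071]), [np.float64(0.6), np.float64(0.6)])
(array([687.50108686,  26.01956817,  23.98064513]), [np.float64(0.0), np.float64(0.0)])
```

```bash
python3 - <<'E'
from h import *
print(pose()[0],yaw(),shift([686.6,94.7,60]),shift([686.6,94.7,17.5]))
E
```

```text
[591.17289714 150.00201072 186.93916028] [ 59.9 -30.1] [1.000e-01 1.103e+02 1.269e+02] [1.000e-01 1.103e+02 1.694e+02]
```

Request:
{"name": "send_rows", "arguments": {
  "motion": [0, 30, 0, 0, 0, 60, 10, 0, 0, 90, 35, 0, 0, 110, 65, 0, 0, 110, 95, 0, 0, 110, 120, 0, 0, 110, 127, 0, 0, 110, 127, 0]
}}

```text
time: 46.05
eef_pos: [684.9, 94.5, 57.9]
orientation: [-2.721, -1.568, 0.006]
wrist_force: [0.4, -0.3, 0.6]
width: 87.1
```

Request:
{"name": "send_rows", "arguments": {
  "motion": [0, 0, 10, 0, 0, 0, 20, 0, 0, 0, 30, 0, 0, 0, 37, 0, 0, 0, 41, 0, 0, 0, 42, 0, 0, 0, 42, 0, 0, 0, 42, 0]
}}

```text
time: 46.72
eef_pos: [686.5, 94.8, 18.4]
orientation: [2.722, 1.568, 0.001]
wrist_force: [-0.0, -0.1, 0.1]
width: 86.9
```

```bash
python3 - <<'E'
from h import *
s=arm.read_state();print(s['eef_pos'],yaw(),s['wrist_force'])
im=cv2.cvtColor(save('wrist','w37.png'),cv2.COLOR_RGB2BGR)
cv2.imwrite('pics/w37c.png',cv2.resize(im[115:345,220:420],None,fx=3.8,fy=2.6,interpolation=cv2.INTER_CUBIC))
E
```

```text
[686.53950978  94.80718442  18.42139768] [ 59.9 -30.1] [-0.01276925 -0.06176371  0.13482053]
```

View pics/w37c.png

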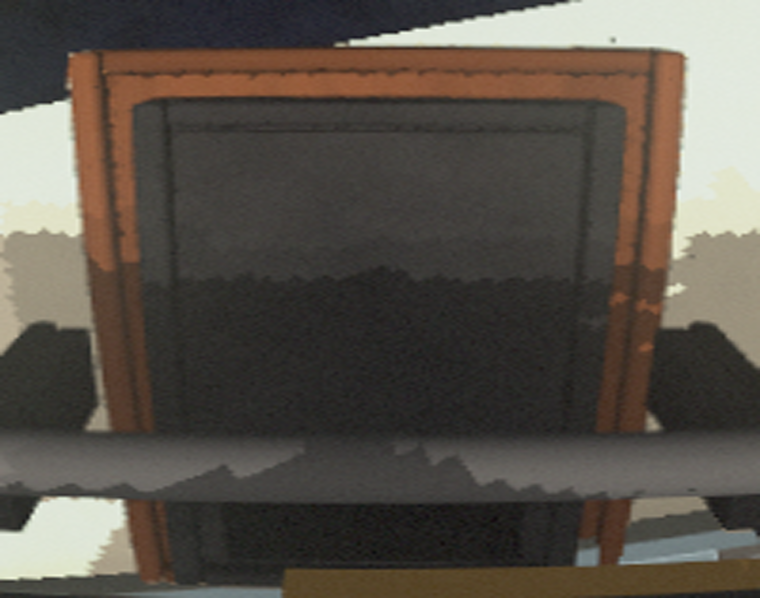

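Request:
{"name": "send_rows", "arguments": {
  "motion": [0, 0, 0.5, 0, 0, 0, 0.5, 0, 0, 0, 0.5, 0, 0, 0, 0.5, 0, 0, 0, 0.5, 0, 0, 0, 0.5, 0, 0, 0, 0.5, 0, 0, 0, 0.5, 0],
  "grip": 0,
  "force": 45
}}

```text
time: 47.43
eef_pos: [686.4, 94.7, 17.6]
orientation: [2.722, 1.568, -0.0]
wrist_force: [-0.2, -0.3, 0.8]
width: 67.4
```

Request:
{"name": "send_rows", "arguments": {
  "motion": [0, 0, -1.5, 0, 0, 0, -3, 0, 0, 0, -5, 0, 0, 0, -6, 0, 1, -1, -6, 0, 2, -2, -6, 0, 3, -3, -6, 0, 3, -3, -6, 0]
}}

```text
time: 48.1
eef_pos: [684.9, 99.5, 23.4]
orientation: [-2.722, -1.569, 0.0]
wrist_force: [-0.1, 1.0, -2.3]
width: 67.5
```

```bash
python3 - <<'E'
from h import *
s=arm.read_state();print(s['eef_pos'],yaw(),s['wrist_force'],s['width'])
im=cv2.cvtColor(save('wrist','w38.png'),cv2.COLOR_RGB2BGR)
cv2.imwrite('pics/w38c.png',cv2.resize(im[115:345,220:420],None,fx=3.8,fy=2.6,interpolation=cv2.INTER_CUBIC))
E
```

```text
[684.94721401  99.48284268  23.41418656] [ 59.9 -30.1] [-0.11484434  0.98933798 -2.30773958] 67.54090846972711
```

View pics/w38c.png

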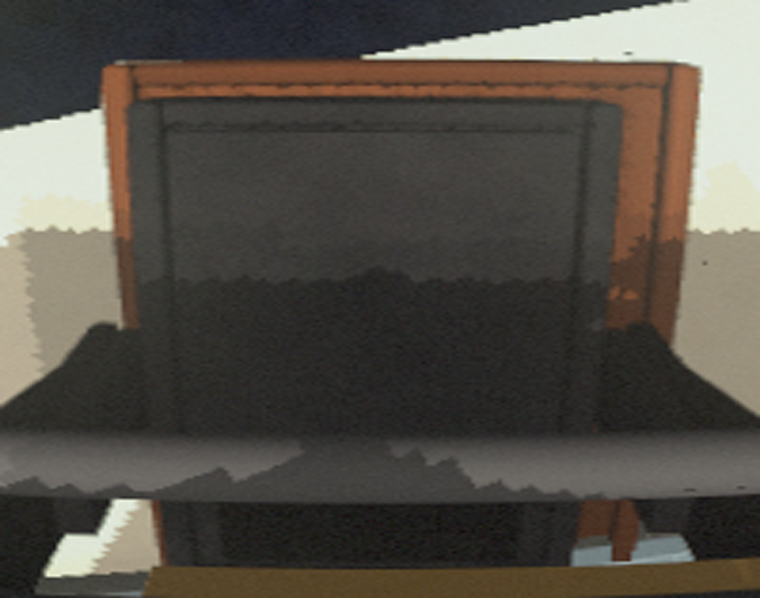

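Request:
{"name": "send_rows", "arguments": {
  "motion": [0, 1, 1, 0, 0, 1, 2, 0, 0, 1, 3, 0, 0, 1, 4, 0, 0, 1, 5, 0, 0, 1, 6, 0, 0, 1, 6, 0, 0, 1, 6, 0]
}}

```text
time: 48.82
eef_pos: [686.1, 98.3, 17.6]
orientation: [2.722, 1.568, -0.0]
wrist_force: [-0.9, -0.2, -2.8]
width: 67.4
```

```bash
python3 - <<'E'
from h import *
s=arm.read_state();print(s['eef_pos'],yaw(),s['wrist_force'],s['torque'],s['width'])
E
```

```text
[686.0708382   98.30236429  17.55498641] [ 59.9 -30.1] [-0.91476114 -0.17862474 -2.82473666] [-0.05250724  0.03666264 -0.00170242] 67.42294433875868
```

Request:
{"name": "send_rows", "arguments": {
  "motion": [0, 0, 0.5, 0, 0, 0, 0.5, 0, 0, 0, 1, 0, 0, 0, 1, 0, 0, 0, 1.5, 0, 0, 0, 1.5, 0, 0, 0, 1.5, 0, 0, 0, 1.5, 0]
}}

```text
time: 49.48
eef_pos: [686.1, 98.2, 16.2]
orientation: [2.722, 1.568, -0.0]
wrist_force: [-1.5, -1.9, 2.8]
width: 67.5
```

Contact is now about 1.5 mm lower than at the last grasp, so the stone had been propped up before. Releasing and lifting.

Request:
{"name": "send_rows", "arguments": {
  "motion": [0, 0, 0, 0, 0, 0, 0, 0, 0, 0, 0, 0, 0, 0, 0, 0, 0, 0, 0, 0, 0, 0, 0, 0, 0, 0, 0, 0, 0, 0, 0, 0],
  "grip": 0.9
}}

```text
time: 50.15
eef_pos: [686.1, 98.4, 16.0]
orientation: [2.722, 1.568, -0.0]
wrist_force: [-1.0, 0.2, -0.0]
width: 78.2
```

Request:
{"name": "send_rows", "arguments": {
  "motion": [0, 0, -3, 0, 0, 0, -10, 0, 0, 0, -25, 0, 0, 0, -50, 0, 0, 0, -80, 0, 0, 0, -115, 0, 0, 0, -150, 0, 0, 0, -170, 0]
}}

```text
time: 50.82
eef_pos: [687.1, 99.2, 192.3]
orientation: [2.721, 1.567, 0.008]
wrist_force: [0.3, 0.6, 0.8]
width: 78.5
```

Request:
{"name": "send_rows", "arguments": {
  "motion": [0, 0, 0, 0, 0, 0, 0, 0, 0, 0, 0, 0, 0, 0, 0, 0, 0, 0, 0, 0, 0, 0, 0, 0, 0, 0, 0, 0, 0, 0, 0, 0]
}}

```text
time: 51.48
eef_pos: [686.0, 98.4, 185.6]
orientation: [-2.722, -1.568, 0.001]
wrist_force: [0.6, -0.5, 0.5]
width: 78.3
```

```bash
python3 - <<'E'
from h import *
nn=dict(names);nn.update(slate_stone_center=23)
ps,o=look('w39.png',['stone_tray_floor','slate_stone_center'],nn)
s=arm.read_state();print(ps[0],yaw(),s['time'],s['wrist_force'],s['width'])
im=cv2.imread('pics/w39.png')
cv2.imwrite('pics/w39c.png',cv2.resize(im[100:270,230:410],None,fx=4.2,fy=3.5,interpolation=cv2.INTER_CUBIC))
for n,z in names.items():
  if n in('dark_bottle_center','dropper_center'):
    arm.capture('scene')
    for q in arm.outline_of('scene',n)[:1]: print(n,q['p'],q['box'])
    arm.capture('side')
    for q in arm.outline_of('side',n)[:1]: print(n,q['p'],q['box'])
E
```

```text
stone_tray_floor 0.67 [321. 186.  82. 124.] ctr [688.   95.1] size [ 91.8 141.4] longaxis 59.9
slate_stone_center 0.64 [318. 183.  63. 102.] ctr [686.9  99.5] size [ 68.7 117.2] longaxis 59.5
[685.95011598  98.37074691 185.60391092] [ 59.9 -30.1] 51.6333 [0.30943304 0.55974679 0.45426082] 78.66351036625782
dropper_center 0.66 [375.5, 151.4, 15.4, 7.1]
dark_bottle_center 0.93 [210.1, 263.6, 22.5, 35.1]
dark_bottle_center 0.77 [301.9, 149.9, 11.1, 32.6]
```

View pics/w39c.png

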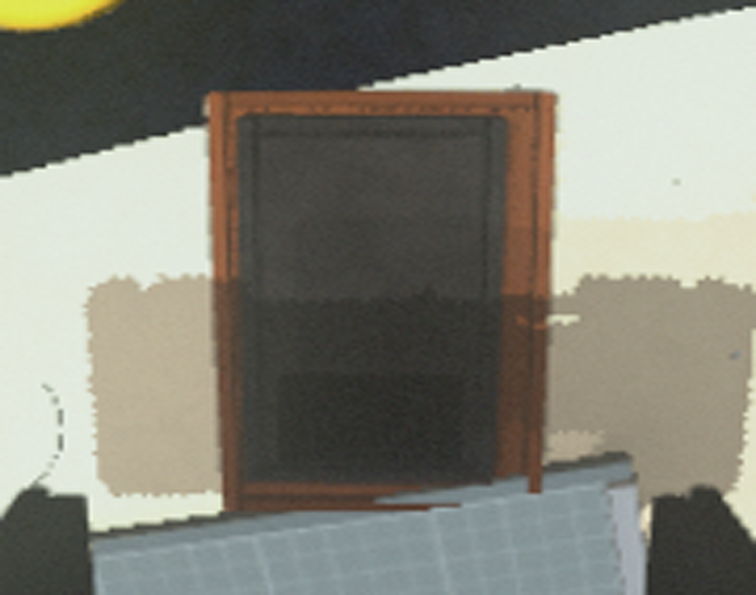

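View pics/w39.png

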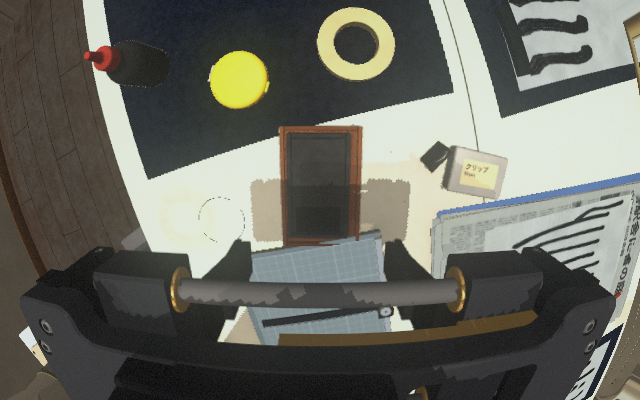

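```bash
python3 - <<'E'
from h import *
print(arm.hand_in(), arm.read_state()['time'])
E
```

```text
the job is handed in; nothing more can be done
the job is handed in; nothing more can be done
```

I took the pile apart from the top and put all four pieces on their stands, then handed in at about 52 s of the 128 s allowed. The rig reports no verdict, so what follows is from my own last looks.

| Piece | Off centre | Off the stand's axis | How it was placed |
|---|---|---|---|
| Seal | about 1–2 mm | about 1° | released on the box floor |
| Ink stick | about 2 mm | under 1° | released between the raised ends |
| Tin | about 1 mm | round, no axis | released inside the rim |
| Ink stone | about 5 mm | under 1° | lowered gently until it touched, then released |

- **Stone placed twice:** on the first placing it touched about 2 mm too high, because the paper cutter overlaps one corner of the tray's pocket. I gripped it again, moved it about 4 mm clear of the cutter and lowered it. It then touched down at about the expected height and looks clear in the last picture.
- **Stone tilt:** I did not measure its tilt again after this second placing.
- **Bystanders:** in the fixed cameras the bottle stands where it did at the start. The dropper had no fixed-camera sighting at the start to compare with. The wrist pictures show it upright where it was first seen, though they were taken before the last stone moves. Those were all at the far end of the table from it.
- **Disagreements:**
  - The seal lay across the stick rather than along it.
  - The jaws closed to 61 mm on the tin, against the 64 mm given.

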